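Pop open the insulator case, fill it up and stack the emptied tray

TASK

Press the latch button of the storage case and let its clear cover spring fully open by itself, never touching the cover. Then move the two ceramic insulators from the part-filled tray into the case's two empty pockets, standing upright one per pocket and set down gently, not dropped. Finally stack the emptied tray squarely on top of the other empty tray, leaving that one in its place, the cover open and everything else on the bench where it stands.

Things in the scene. Friction and masses are not known exactly. Their poses are not given: they have to be found in the camera images.
- case: Storage case, grey plastic, fixed, 216 mm (x) by 100 mm (y from -36 to +64 mm), walls 20 mm high: a row of four pockets along x at y = 0 and a 20 mm high ledge from y = +32 mm to the hinge of the clear cover at y = +64. A latch block (76 x 50 mm, 32 mm high, centre at y = -72) carries the button. Origin: on the underside, below the middle of the pocket row; z up.
- pocket0 (a point): Centre of the floor of pocket 0 in the case, 5 mm above the bench. Pockets are 52 mm apart along the case's x (0 at -x, 3 at +x), each 49 mm (x) by 64 mm (y) inside, with 13 mm high dividers and 20 mm high outer walls. Pockets 1 and 3 start empty, 0 and 2 hold insulators.
- pocket1 (a point): Centre of the floor of pocket 1 in the case, 5 mm above the bench. Pockets are 52 mm apart along the case's x (0 at -x, 3 at +x), each 49 mm (x) by 64 mm (y) inside, with 13 mm high dividers and 20 mm high outer walls. Pockets 1 and 3 start empty, 0 and 2 hold insulators.
- pocket2 (a point): Centre of the floor of pocket 2 in the case, 5 mm above the bench. Pockets are 52 mm apart along the case's x (0 at -x, 3 at +x), each 49 mm (x) by 64 mm (y) inside, with 13 mm high dividers and 20 mm high outer walls. Pockets 1 and 3 start empty, 0 and 2 hold insulators.
- pocket3 (a point): Centre of the floor of pocket 3 in the case, 5 mm above the bench. Pockets are 52 mm apart along the case's x (0 at -x, 3 at +x), each 49 mm (x) by 64 mm (y) inside, with 13 mm high dividers and 20 mm high outer walls. Pockets 1 and 3 start empty, 0 and 2 hold insulators.
- cover (a joint): Cover of the case: a clear plastic hood, 216 x 100 mm, 46 mm deep, grey rim; shut it reaches 66 mm above the bench. Joint value in rad: 0 shut, 1.92 fully open (leaning back beyond the hinge side). A latch holds it; once released a damped spring opens it fully in about 1.5 s and keeps it open. While it rises its free (-y) edge swings up and over towards +y.
- cover_edge (a point): Middle of the upper outer edge of the cover on its free side, opposite the hinge; shut, it is at case x = 0, y = -36 mm, 66 mm above the bench.
- release (a joint): Travel of the round latch button in m: 0 up, 0.008 fully down. Springs back; needs about 5 N at the 5 mm where the latch lets go and 6 N at the bottom.
- release_top (a point): Centre of the top of the latch button, a round black cap 26 mm in diameter on the latch block, 52 mm above the bench when up, 36 mm outside the cover's free edge; pressed straight down.
- tray: Open black plastic tray 122 mm long (its x), 56 mm wide (its y), 22 mm high, 70 to 120 g; walls 3 mm, floor 5 mm thick; a 14 mm high divider across the middle makes two places whose centres lie at x = +28 and -28 mm. Flat underside. Origin: centre of the underside, z up. This is the part-filled tray that starts with two insulators in it.
- empty_tray: Open black plastic tray 122 mm long (its x), 56 mm wide (its y), 22 mm high, 70 to 120 g; walls 3 mm, floor 5 mm thick; a 14 mm high divider across the middle makes two places whose centres lie at x = +28 and -28 mm. Flat underside. Origin: centre of the underside, z up. This one is empty and stays on the bench as the bottom of the stack; a tray stacked squarely on it has its underside 22 mm above this tray's.
- insulator_a: White ribbed ceramic insulator, an upright cylinder 30 mm in diameter and 50 mm tall, 55 to 115 g, with a small brass dot on top; fragile. Origin: centre of its underside, z up its axis. The four are alike; which two stand in the case and which two in the tray varies, so judge by position.
- insulator_b: White ribbed ceramic insulator, an upright cylinder 30 mm in diameter and 50 mm tall, 55 to 115 g, with a small brass dot on top; fragile. Origin: centre of its underside, z up its axis. The four are alike; which two stand in the case and which two in the tray varies, so judge by position.
- insulator_c: White ribbed ceramic insulator, an upright cylinder 30 mm in diameter and 50 mm tall, 55 to 115 g, with a small brass dot on top; fragile. Origin: centre of its underside, z up its axis. The four are alike; which two stand in the case and which two in the tray varies, so judge by position.
- insulator_d: White ribbed ceramic insulator, an upright cylinder 30 mm in diameter and 50 mm tall, 55 to 115 g, with a small brass dot on top; fragile. Origin: centre of its underside, z up its axis. The four are alike; which two stand in the case and which two in the tray varies, so judge by position.
- lamp_1: Bystander: lamp socket with a bulb, black base 60 x 60 mm, 96 mm tall. Origin: centre of the underside.
- lamp_2: Bystander: lamp socket with a bulb, black base 60 x 60 mm, 96 mm tall. Origin: centre of the underside.
- reel: Bystander: metal spool 44 mm across, 32 mm tall. Origin: centre of the underside.
- jar: Bystander: small glass jar with a white lid, 40 mm across, 55 mm tall. Origin: centre of the underside.
- stand: Bystander: white round stand 64 mm across with a metal post, 120 mm tall and a thumbscrew sticking out 67 mm along its +x. Origin: centre of the underside.
- screwdriver: Bystander: screwdriver lying on the bench, 160 mm long along its x. Origin: under its middle.
- handmeter: Bystander: hand-held meter lying on its back, 140 (its x) x 75 x 32 mm. Origin: centre of the underside.
There are look-alikes about, which are no part of the job. Leave any red look-alike of the insulator_d alone. Leave any blue look-alike of the insulator_b alone.

How it is judged:
On the way, in this order (a step that is already met when the one before it is completed fails the run):
1. the latch has been pressed and the cover has sprung open (over 1.75 rad) (value of joint cover above 1.75 rad), for 0.2 s.
2. all four pockets of the case hold an upright insulator (((horizontal distance between insulator_a and pocket0 below 0.023 m and z of insulator_a in the frame of pocket0 below 0.004 m and angle between insulator_a's own z axis and vertical below 0.12 rad) or (horizontal distance between insulator_b and pocket0 below 0.023 m and z of insulator_b in the frame of pocket0 below 0.004 m and angle between insulator_b's own z axis and vertical below 0.12 rad) or (horizontal distance between insulator_c and pocket0 below 0.023 m and z of insulator_c in the frame of pocket0 below 0.004 m and angle between insulator_c's own z axis and vertical below 0.12 rad) or (horizontal distance between insulator_d and pocket0 below 0.023 m and z of insulator_d in the frame of pocket0 below 0.004 m and angle between insulator_d's own z axis and vertical below 0.12 rad)) and ((horizontal distance between insulator_a and pocket1 below 0.023 m and z of insulator_a in the frame of pocket1 below 0.004 m and angle between insulator_a's own z axis and vertical below 0.12 rad) or (horizontal distance between insulator_b and pocket1 below 0.023 m and z of insulator_b in the frame of pocket1 below 0.004 m and angle between insulator_b's own z axis and vertical below 0.12 rad) or (horizontal distance between insulator_c and pocket1 below 0.023 m and z of insulator_c in the frame of pocket1 below 0.004 m and angle between insulator_c's own z axis and vertical below 0.12 rad) or (horizontal distance between insulator_d and pocket1 below 0.023 m and z of insulator_d in the frame of pocket1 below 0.004 m and angle between insulator_d's own z axis and vertical below 0.12 rad)) and ((horizontal distance between insulator_a and pocket2 below 0.023 m and z of insulator_a in the frame of pocket2 below 0.004 m and angle between insulator_a's own z axis and vertical below 0.12 rad) or (horizontal distance between insulator_b and pocket2 below 0.023 m and z of insulator_b in the frame of pocket2 below 0.004 m and angle between insulator_b's own z axis and vertical below 0.12 rad) or (horizontal distance between insulator_c and pocket2 below 0.023 m and z of insulator_c in the frame of pocket2 below 0.004 m and angle between insulator_c's own z axis and vertical below 0.12 rad) or (horizontal distance between insulator_d and pocket2 below 0.023 m and z of insulator_d in the frame of pocket2 below 0.004 m and angle between insulator_d's own z axis and vertical below 0.12 rad)) and ((horizontal distance between insulator_a and pocket3 below 0.023 m and z of insulator_a in the frame of pocket3 below 0.004 m and angle between insulator_a's own z axis and vertical below 0.12 rad) or (horizontal distance between insulator_b and pocket3 below 0.023 m and z of insulator_b in the frame of pocket3 below 0.004 m and angle between insulator_b's own z axis and vertical below 0.12 rad) or (horizontal distance between insulator_c and pocket3 below 0.023 m and z of insulator_c in the frame of pocket3 below 0.004 m and angle between insulator_c's own z axis and vertical below 0.12 rad) or (horizontal distance between insulator_d and pocket3 below 0.023 m and z of insulator_d in the frame of pocket3 below 0.004 m and angle between insulator_d's own z axis and vertical below 0.12 rad))), for 0.2 s.
At the end, for the whole second after the job is handed in: Cover over 1.75 rad open; every pocket holds one insulator: upright within 0.12 rad, under 4 mm off the floor, within 23 mm of the pocket's centre; emptied tray level on the other tray, centres within 15 mm, sides parallel within 0.2 rad; insulators and trays at rest (all of step 2 and value of joint cover above 1.75 rad and horizontal distance between tray and empty_tray below 0.015 m and z of tray in the frame of empty_tray between 0.018 and 0.026 m and angle between the x axis of tray and the x axis of empty_tray, either way round below 0.2 rad and angle between each of tray, empty_tray's own z axis and vertical below 0.08 rad and linear speed of each of insulator_a, insulator_b, insulator_c, insulator_d, tray, empty_tray below 0.02 m/s); the robot touches nothing.
It fails at once if the robot touches the cover (over 1 N) (contact force between any of the fingers, the arm and cover above 1 N).
It fails at once if an insulator is dropped (falls freely at over 0.8 m/s) ((linear speed of insulator_a above 0.8 m/s and contact force between the fingers and insulator_a below 0.05 N) or (linear speed of insulator_b above 0.8 m/s and contact force between the fingers and insulator_b below 0.05 N) or (linear speed of insulator_c above 0.8 m/s and contact force between the fingers and insulator_c below 0.05 N) or (linear speed of insulator_d above 0.8 m/s and contact force between the fingers and insulator_d below 0.05 N)).
It fails at once if the other empty tray is shifted by over 40 mm (distance of empty_tray from where it was at the start of the episode above 0.04 m).
It fails at once if a bystander is shifted by over 30 mm (distance of any of lamp_1, lamp_2, reel, jar, stand, screwdriver, handmeter from where it was at the start of the episode above 0.03 m).
It also fails if it takes over 72 s, if anything falls off the work surface, if the arm or the gripper's body presses on something with over 40 N, if the wrist force passes 120 N, or if a joint passes its speed limit or range.

ROBOT

A 7-joint arm with a two-finger parallel gripper is mounted at the origin on the work surface. World frame = base frame: x ahead of the robot, y to its left, z up, the work surface at z = 0. Lengths are in m, angles in rad, forces in N, time in s.
With the tool pointing down it reaches from about 0.425 to 0.925 m from the base axis. Payload 6.8 kg.
Tool frame: the origin (TCP) lies at the very end of the fingers, on their centre line; the grasp point (between the pads) lies 19 mm behind it (hold_point_z is the distance from the TCP to the grasp point, in m); z points along the fingers, y is the direction in which the jaws open and shut (so a half turn about z gives the same grasp; the last joint's range is limited). The gripper opens to 85 mm and grips with 20 to 120 N. Pads are 22 mm wide; open, the fingers measure 114 mm over their backs; the gripper's body (76 mm by 85 mm) begins 54 mm behind the grasp point. The pads swing forward as they close: fully open they stand 13 mm farther back than shut.
Start: joints at [-1.282, 0.477, 0.022, 1.555, -0.011, 1.109, -0.083], TCP at [0.261, 0.623, 0.231] pointing down, gripper open.
Joint ranges: [-2.96, 2.96], [-0.34, 2.1], [-1.41, 1.46], [0.24, 2.44], [-1.37, 4.51], [0.17, 1.92], [-2.96, 2.96]. Speed limits (rad/s): [2.39, 2.39, 3.14, 3.14, 3.14, 3.14, 3.14].

INTERFACE

Orientations are given as a unit quaternion [w, x, y, z].
In Python, from station import get_obs, read_camera, calibration, hand_in, regions_of, hold_point_z gives the robot as it stands.
- The arm moves only by the tool send_rows, never from a script. Its argument "motion" is text: rows parted by semicolons, each of 7 numbers parted by spaces: the shift along the world's x, y, z in cm, then the turn, a rotation vector about the world's x, y, z in degrees, then the closure, from 0 (fully open) to 1 (shut). In form: dx dy dz rx ry rz fingers; .... A call has 1 to 20 rows; each row shifts and turns the pose as measured when the row begins; what a row does not reach is not made up. A row lasts 1/12 s, in which the tool goes at most 41.7 mm and 7.16 degrees, less where a joint would pass 70% of its speed; a pose out of reach is approached as far as the arm can. A call is refused whole if a number of a shift passes 4.17 or a number of a turn 7.16, either way. A call with a gripper value outside its range is refused whole. The fingers move at their own pace and stop on an object; "newtons" is the grip in N (left out, the last holds). Time passes only in rows, so rows that do not move let the fingers close. It gives the time, the measured TCP pose, the force and the opening at its end, in the units of the state.
- get_obs(): the state, without advancing time (a new reading comes with each control period).
- read_camera(name): name is "side" or "top" or "wrist"; returns the picture (480x640x3 uint8, red, green, blue); there is no depth.
- calibration(name): a dict with "mtx" (3x3 intrinsics, pixels), "k1" (the pictures are not rectified: a ray, as slopes to the right and down, at radius r is drawn at 1 + k1 r^2 times it, then the intrinsics apply), "R" (3x3) and "t" (3): a world point X has camera coordinates R X + t; the wrist camera has in their place "hand_eye" (4x4, takes a point from camera to tool coordinates, whose origin is the TCP and whose axes are the flange's). Camera axes: x right, y down, z forward; pixel columns grow to the right and rows downward; lengths in m; the calibration is good to about 2 mm. A picture is of the moment at which its call begins: read the wrist's pose just before it. calibration takes no time and is no camera call.
- hand_in(): hands the job in, once; it reports no verdict.
Trained networks look in the newest picture that a camera, given by its name, has taken for a name from the list of things; names that differ only in an ending like _2 or _b are one class to them, and where a whole thing is asked for, a point or a joint stands for the part that bears it (a point fixed in the world has none). Each returns a list of dicts, best first, with "conf" (0 to 1); they miss things now and then, are a little off and sometimes report something else, mostly with a low value. They report only what shows in the picture. A call takes as long as a camera call. They do not tell look-alikes from the thing itself.
- regions_of(thing, camera): "region" (480x640 bool, what is visible of it) and "point" ([column, row] in pixels, amid what is visible of it).
The state is a dict: "t": time; "q": joint angles; "joint_vel": joint speeds; "joint_torque": joint torques, N m; "eef_pos": TCP position; "tool_rot": TCP orientation; "contact_force": force on the tool from outside, world axes, zero at the start; "torque": the same for the moment, N m; "gripper_width": opening from 0.0 (shut) to 1.0 (fully open).
Only numpy, scipy, OpenCV 4.12 (cv2) and the standard library are available. Lean on these libraries where they do the work, as an engineer would, in place of code of your own. Each camera call takes 0.05 s, during which the arm holds its last target.

## Working session

There is one attempt and no reset: what is moved stays moved. The work goes in short steps, Python scripts to look and compute and a tool call to move; the robot and the scene stay as the last step left them, time stands still between calls to the robot, and variables do not carry over. Pictures are saved under pics/ and viewed, and the job is handed in when it is done.

Besides the shell and the picture viewer there is one more tool, called as a command line: name --argument value ..., lists and objects as JSON in quotes. send_rows: Moves the arm, as the interface text tells. Its arguments: {"type":"object","properties":{"motion":{"type":"string"},"newtons":{"type":"number"}},"required":["motion"]}

```bash
ls; mkdir -p pics; python3 - <<'E'
from station import *
import cv2
o=get_obs(); print(o)
for n in ["side","top","wrist"]:
    im=read_camera(n); cv2.imwrite(f"pics/{n}0.png",im[:,:,::-1]); print(n,calibration(n))
print(hold_point_z)
E
```

```text
pics
{'t': 0.0, 'q': array([-1.28209803,  0.47782493,  0.02229458,  1.55646889, -0.01148388,
        1.10930084, -0.08311596]), 'joint_vel': array([-1.10218136e-03, -9.36047754e-04, -7.13060644e-04, -2.27147004e-04,
       -1.27165999e-03, -6.19059166e-04, -1.45533352e-05]), 'joint_torque': array([-6.01604224e-04, -5.96457911e+01,  1.60777163e+00, -2.81202418e+01,
        1.24399335e-02,  9.17419209e-03, -1.58354209e-05]), 'eef_pos': array([0.26062499, 0.62199948, 0.23030084]), 'tool_rot': array([-1.18404935e-04,  1.97074180e-01,  9.80388132e-01, -9.29680224e-04]), 'contact_force': array([0.90956145, 0.2998927 , 0.24315279]), 'torque': array([-0.03521647,  0.04010803,  0.00685685]), 'gripper_width': 1.0025543886623924}
side {'mtx': array([[605.13772627,   0.        , 328.55437122],
       [  0.        , 605.13772627, 233.41791149],
       [  0.        ,   0.        ,   1.        ]]), 'k1': -0.05807374157171403, 'R': array([[ 0.95442278, -0.29827918,  0.01032944],
       [-0.21494465, -0.71095956, -0.66957845],
       [ 0.20706512,  0.63684067, -0.74266951]]), 't': array([-0.55323146,
[... 322 characters left out ...]
803e-02, -1.03880728e-01],
       [ 1.03819640e-01, -3.59207727e-03, -9.94589654e-01]]), 't': array([-0.02842343,  0.5590157 ,  1.12384164])}
wrist {'mtx': array([[357.30851933,   0.        , 321.38426587],
       [  0.        , 357.30851933, 237.01221933],
       [  0.        ,   0.        ,   1.        ]]), 'k1': 0.0015269619851378054, 'hand_eye': array([[ 2.77238781e-04, -9.65202814e-01, -2.61502296e-01,
         6.57133170e-02],
       [ 9.99998778e-01,  6.69947819e-04, -1.41259592e-03,
         3.44708809e-04],
       [ 1.53863445e-03, -2.61501585e-01,  9.65201820e-01,
        -1.43932990e-01],
       [ 0.00000000e+00,  0.00000000e+00,  0.00000000e+00,
         1.00000000e+00]])}
0.0187
```

View pics/top0.png

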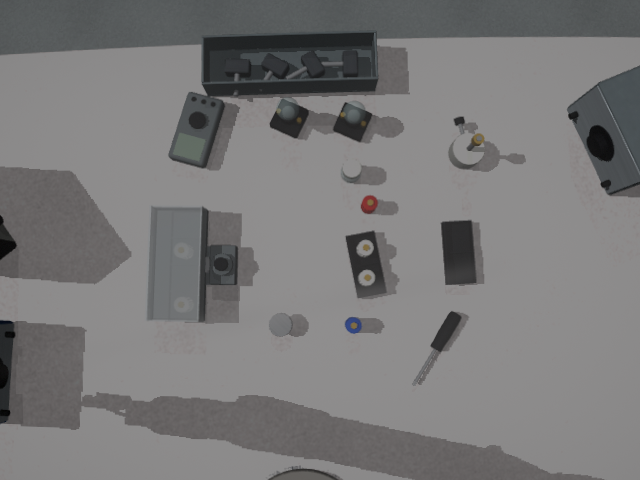

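View pics/side0.png

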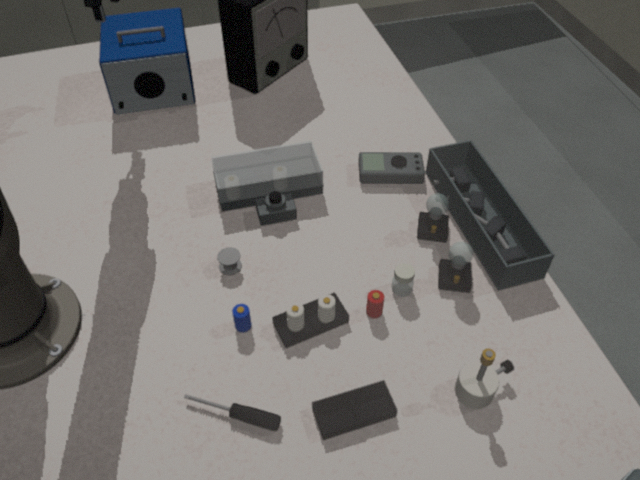

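View pics/wrist0.png

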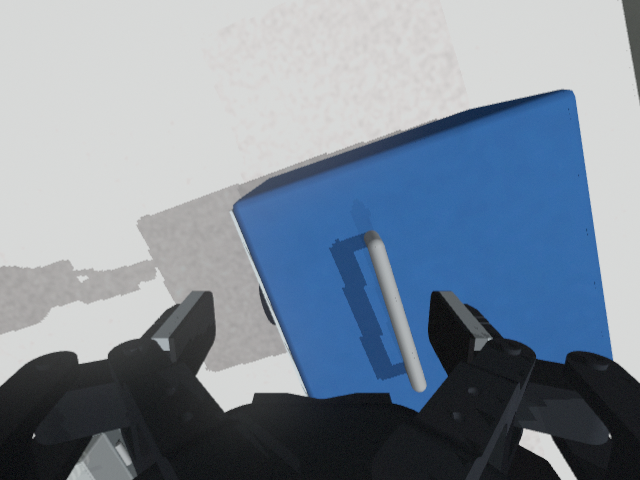

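The top view shows: closed case at (180,265) with its latch button at (222,264); the filled tray at (366,264) with white insulators at (365,248) and (367,278); the empty tray at (459,252).
What could be mistaken for the insulators in the tray: red look-alike (370,204), blue look-alike (353,325), the jar (352,171), the reel (281,324) and the case's own insulators (183,250) and (183,304). I choose the two white ones in the tray.

```bash
cat > h.py <<'E'
import numpy as np, cv2
from station import *
from scipy.spatial.transform import Rotation as Ro
from scipy.optimize import least_squares
def Rq(q): return Ro.from_quat([q[1],q[2],q[3],q[0]]).as_matrix()
def cam(n,obs=None):
    c=calibration(n)
    if n=="wrist":
        T=np.eye(4);T[:3,:3]=Rq(obs["tool_rot"]);T[:3,3]=obs["eef_pos"]
        W=T@np.array(c["hand_eye"]); R=W[:3,:3].T; t=-R@W[:3,3]
    else: R=np.array(c["R"]);t=np.array(c["t"])
    return np.array(c["mtx"]),c["k1"],R,t
def proj(C,X):
    K,k1,R,t=C; p=np.atleast_2d(X)@R.T+t; s=p[:,:2]/p[:,2:]
    s=s*(1+k1*(s**2).sum(1,keepdims=True)); return s*[K[0,0],K[1,1]]+[K[0,2],K[1,2]]
def unproj(C,uv,z):
    K,k1,R,t=C; uv=np.atleast_2d(np.float64(uv))
    s=cv2.undistortPoints(uv[:,None],K,np.array([k1,0,0,0.]))[:,0]
    d=np.c_[s,np.ones(len(s))]@R; o=-R.T@t
    return o+d*((z-o[2])/d[:,2])[:,None]
def show(): 
    o=get_obs(); print("t",round(o["t"],2),"p",o["eef_pos"].round(4),"rv",Ro.from_matrix(Rq(o["tool_rot"])).as_euler("ZYX",degrees=True).round(1),"F",o["contact_force"].round(1),"w",round(o["gripper_width"],3)); return o
def tri(uvs,cams):
    x0=unproj(cams[0],uvs[0],0.03)[0]
    return least_squares(lambda x:np.concatenate([proj(c,x)[0]-u for c,u in zip(cams,uvs)]),x0)
E
python3 - <<'E'
from h import *
top=cam("top");side=cam("side")
for cn,C in (("top",top),("side",side)):
    im=read_camera(cn)
    for th in ["insulator_a","tray","release_top","case","cover","lamp_1","reel","jar","stand","screwdriver","handmeter"]:
        for r in regions_of(th,cn):
            if r["conf"]<.3: continue
            p=r["point"]; m=r["region"].astype(np.uint8)
            c=max(cv2.findContours(m,cv2.RETR_EXTERNAL,cv2.CHAIN_APPROX_NONE)[0],key=len)
            print(cn,th,round(r["conf"],2),np.round(p,1),m.sum(),[np.round(v,1) for v in cv2.minAreaRect(c)],unproj(C,p,0.03)[0].round(3))
    if cn=="top":
        cv2.imwrite("pics/c_tray.png",cv2.resize(im[210:350,320:490,::-1],None,fx=4.5,fy=4.2,interpolation=cv2.INTER_CUBIC))
        cv2.imwrite("pics/c_case.png",cv2.resize(im[195:335,135:255,::-1],None,fx=4,fy=4,interpolation=cv2.INTER_CUBIC))
print(show()["t"])
E
```

```text
top insulator_a 0.65 [350.6 327.1] 231 [array([353., 325.]), array([16., 16.]), np.float64(90.0)] [ 0.384 -0.103  0.03 ]
top insulator_a 0.58 [371.4 205.7] 269 [array([368.5, 204. ]), array([18., 17.]), np.float64(90.0)] [ 0.615 -0.151  0.03 ]
top insulator_a 0.56 [366.8 246.1] 220 [array([364.8, 247.8]), array([14.8, 17. ]), np.float64(45.0)] [ 0.537 -0.14   0.03 ]
top insulator_a 0.52 [366.4 264. ] 1545 [array([366. , 263.8]), array([65.1, 31. ]), np.float64(79.5)] [ 0.503 -0.137  0.03 ]
top insulator_a 0.47 [365.4 276.3] 225 [array([366. , 277.4]), array([15.2, 17.4]), np.float64(71.6)] [ 0.479 -0.135  0.03 ]
top tray 0.82 [366.4 265.2] 1572 [array([365.9, 263.5]), array([66.1, 31.4]), np.float64(78.7)] [ 0.501 -0.137  0.03 ]
top release_top 0.72 [221.7 265.3] 116 [array([221., 263.]), array([11.3, 11.3]), np.float64(45.0)] [0.509 0.139 0.03 ]
top case 0.88 [182.5 261.9] 8273 [array([191.6, 263.5]), array([ 91.3, 118.6]), np.float64(2.1)] [0.517 0.214 0.03 ]
top cover 0.81 [173.8 266.7] 6782 [array([176., 263.]), array([ 59.5, 117.9]), np.float64(2.3)] [0.509 0.231 0.03 ]
top lamp
[... 2608 characters left out ...]
   0.03 ]
side reel 0.3 [269.  170.3] 5087 [array([267.5, 171.2]), array([ 49.2, 108.1]), np.float64(80.1)] [0.522 0.24  0.03 ]
side jar 0.67 [403.8 281.4] 637 [array([402.8, 279.5]), array([21.2, 33.7]), np.float64(6.3)] [ 0.684 -0.12   0.03 ]
side jar 0.57 [266.4 178.5] 6520 [array([269.4, 184.9]), array([ 76.3, 108.7]), np.float64(81.4)] [0.51  0.217 0.03 ]
side stand 0.73 [480.2 378.1] 1970 [array([479.9, 378.1]), array([42.9, 62.1]), np.float64(35.9)] [ 0.728 -0.337  0.03 ]
side screwdriver 0.89 [249.8 415.2] 1110 [array([231.8, 409.9]), array([99.6, 17.8]), np.float64(16.3)] [ 0.363 -0.29   0.03 ]
t 1.35 p [0.2608 0.6226 0.2313] rv [ 157.3   -0.  -180. ] F [ 0.6  0.6 -0.5] w 0.997
1.35
```

View pics/c_tray.png

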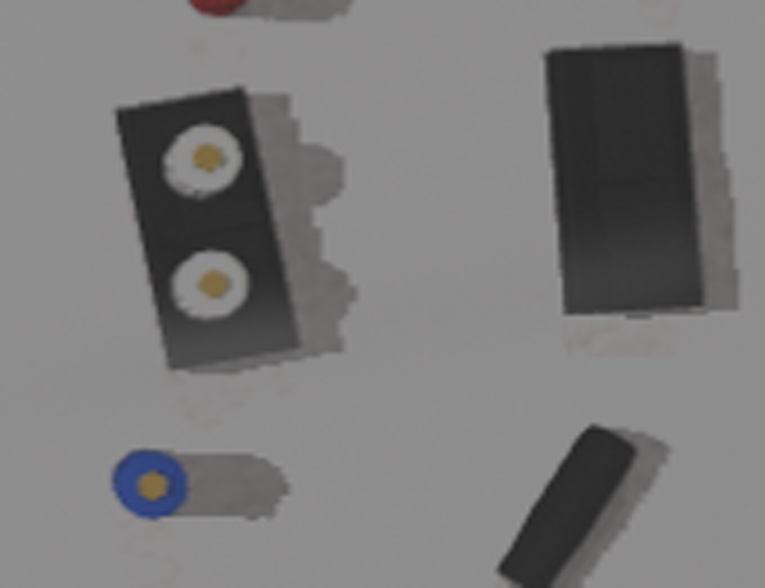

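View pics/c_case.png

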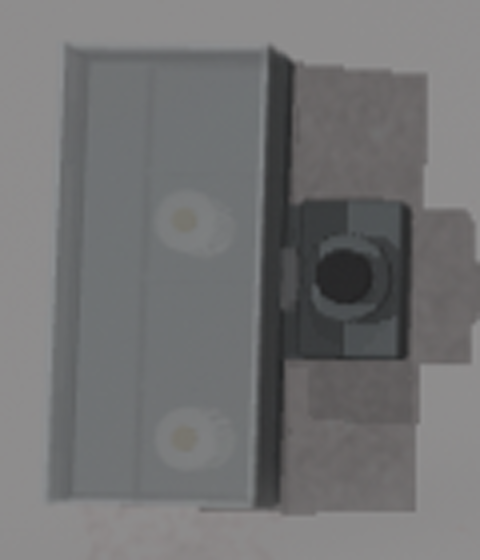

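The crops confirm: the chosen white insulators have brass dots and stand in the black tray. In the case, pockets 0 and 2 are filled and the button sits at (221,264). Next I fit the poses by matching projected outlines to masks in both cameras.

```bash
cat >> h.py <<'E'
def box(x0,x1,y0,y1,z0,z1): return np.array([[x,y,z] for x in(x0,x1) for y in(y0,y1) for z in(z0,z1)],float)
def rend(C,boxes,p,S=4):
    m=np.zeros((480*S,640*S),np.uint8); c,s=np.cos(p[2]),np.sin(p[2])
    for b in boxes:
        w=b.copy(); w[:,0]=p[0]+c*b[:,0]-s*b[:,1]; w[:,1]=p[1]+s*b[:,0]+c*b[:,1]
        h=cv2.convexHull(((proj(C,w)+.5)*S).astype(np.float32)); cv2.fillPoly(m,[np.int32(h.round())],255)
    return cv2.resize(m,(640,480),interpolation=cv2.INTER_AREA)/255.
from scipy.optimize import minimize
def fit(cms,boxes,p0):
    def f(v):
        p=[v[0]/100,v[1]/100,v[2]/10]
        return sum(np.abs(rend(C,boxes,p)-m).sum()/m.sum() for C,m in cms)
    v0=np.array([p0[0]*100,p0[1]*100,p0[2]*10])
    best=None
    for k in range(2):
        r=minimize(f,v0,method="Nelder-Mead",options=dict(initial_simplex=v0+np.vstack([np.zeros(3),np.diag([1,1,1.])]),xatol=.005,fatol=1e-4)); v0=r.x
    return np.array([v0[0]/100,v0[1]/100,v0[2]/10]),r.fun
TRAY=[box(-.061,.061,-.028,.028,0,.022)]
def cyl(x,y,r,z0,z1,n=24):
    a=np.linspace(0,2*np.pi,n,endpoint=False); return np.vstack([np.c_[x+r*np.cos(a),y+r*np.sin(a),0*a+z] for z in(z0,z1)])
CASE=[box(-.108,.108,-.036,.064,0,.066),box(-.038,.038,-.097,-.047,0,.032),cyl(0,-.072,.013,.032,.052)]
E
cat > m1.py <<'E'
from h import *
top=cam("top");side=cam("side")
def dark(im,roi,th=85):
    g=im.max(2).copy(); m=np.zeros(g.shape,bool); x0,x1,y0,y1=roi; m[y0:y1,x0:x1]=g[y0:y1,x0:x1]<th
    n,l,st,_=cv2.connectedComponentsWithStats(m.astype(np.uint8)); k=1+st[1:,4].argmax(); return (l==k)
it=read_camera("top"); isd=read_camera("side")
mt=dark(it,(430,490,210,295)); ms=dark(isd,(295,410,370,450))
print(mt.sum(),ms.sum())
for l in ([(top,mt)],[(side,ms)],[(top,mt),(side,ms)]): print("empty",fit(l,TRAY,[.52,-.32,.05]))
r=regions_of("tray","top"); mt=max(r,key=lambda d:d["conf"])["region"]
mt2=dark(it,(335,395,225,305)); c=cv2.findContours(mt2.astype(np.uint8),0,1)[0][0]; mt2=cv2.drawContours(np.zeros((480,640),np.uint8),[cv2.convexHull(c)],-1,1,-1)>0
B=TRAY
print("filled net",fit([(top,mt)],B,[.5,-.137,.2])); print("filled dark",fit([(top,mt2)],B,[.5,-.137,.2]))
mc=regions_of("case","top")[0]["region"]
r2=regions_of("case","side"); 
print("case top",fit([(top,mc)],CASE,[.51,.22,0.0]))
print("case side",fit([(side,r2[0]["region"])],CASE,[.51,.22,0.0]))
print("both",fit([(top,mc),(side,r2[0]["region"])],CASE,[.51,.22,0.0]))
# brass dots
hsv=cv2.cvtColor(it,cv2.COLOR_RGB2HSV); hs=cv2.cvtColor(isd,cv2.COLOR_RGB2HSV)
def dots(h,roi):
    x0,x1,y0,y1=roi; m=((h[...,0]>10)&(h[...,0]<30)&(h[...,1]>90)&(h[...,2]>80)).astype(np.uint8); mm=np.zeros_like(m); mm[y0:y1,x0:x1]=m[y0:y1,x0:x1]
    n,l,st,ce=cv2.connectedComponentsWithStats(mm); return [ce[i] for i in range(1,n) if st[i,4]>6]
dt=dots(hsv,(340,395,230,290)); ds=dots(hs,(280,340,290,325)); print(dt,ds)
for d in dt: print("top dot",unproj(top,d,.055)[0])
for d in ds: print("side dot",unproj(side,d,.055)[0])
b=[d for d in regions_of("release_top","top")][0]; print(b["conf"],unproj(top,(221.3,263.6),.052)); g=it.max(2)[250:278,208:236]; 
ys,xs=np.nonzero(g<45); print("btn dark",xs.mean()+208,ys.mean()+250,len(xs),unproj(top,(xs.mean()+208,ys.mean()+250),.052))
E
python3 m1.py
```

```text
1958 3001
empty (array([ 0.52153584, -0.31922976,  0.02275697]), np.float64(0.026493620941737267))
empty (array([ 0.52088582, -0.31876885,  0.01281929]), np.float64(0.04589450575298431))
empty (array([ 0.52094543, -0.3190564 ,  0.02779366]), np.float64(0.07384571396281087))
filled net (array([ 0.50452012, -0.13770013,  0.16329913]), np.float64(0.30542885603439235))
filled dark (array([ 0.50408983, -0.13718406,  0.15862506]), np.float64(0.030486902771444495))
case top (array([ 0.51364283,  0.21074016, -0.04256909]), np.float64(0.033063487355340614))
case side (array([ 0.51268945,  0.2115882 , -0.04527151]), np.float64(0.024540413315978105))
both (array([ 0.51303053,  0.21065712, -0.04249708]), np.float64(0.05987609927011543))
[array([365.70833333, 247.        ]), array([367.09090909, 277.09090909])] [array([326.4 , 299.96]), array([294.5, 308. ])]
top dot [ 0.53329577 -0.13526304  0.055     ]
top dot [ 0.47702603 -0.13571016  0.055     ]
side dot [ 0.53289042 -0.13540545  0.055     ]
side dot [ 0.47652218 -0.13565092  0.055     ]
0.69 [[0.5104565  0.13596386 0.052     ]]
btn dark 220.83098591549296 264.0845070422535 142 [[0.50957305 0.13686011 0.052     ]]
```

All fits agree to within 2 mm: the case is at (0.513, 0.211) with yaw −2.4°, and the empty tray is at (0.521, −0.319) with yaw about 1.5°. The filled tray is at (0.504, −0.137) with yaw 9.1°, its insulators at (0.533, −0.135) and (0.477, −0.136), and the button at (0.510, 0.137). Now I move over the button with the jaws shut.

send_rows --motion "0 0 3 0 0 0 1; 1 -2 1 0 0 0 1; 1.9 -3.6 0 0 0 3.8 1; 1.9 -3.6 0 0 0 3.8 1; 1.9 -3.6 0 0 0 3.8 1; 1.9 -3.6 0 0 0 3.8 1; 1.9 -3.6 0 0 0 3.8 1; 1.9 -3.6 0 0 0 3.8 1; 1.9 -3.6 0 0 0 0 1; 1.9 -3.6 0 0 0 0 1; 1.9 -3.6 0 0 0 0 1; 1.9 -3.6 0 0 0 0 1; 1.9 -3.6 0 0 0 0 1; 1.5 -3 0 0 0 0 1; 0 0 0 0 0 0 1" --newtons 40

```text
t: 2.9
eef_pos: [0.4928, 0.1615, 0.2746]
tool_rot: [0.002, -0.015, 1.0, 0.002]
contact_force: [0.0, 0.1, 0.6]
gripper_width: -0.001
```

```bash
python3 -c "
from h import *
o=show();print(o['q'].round(2))"
```

```text
t 2.9 p [0.4928 0.1615 0.2746] rv [-178.3    0.2  179.8] F [0.  0.1 0.6] w -0.001
[-0.61  0.17  0.2   1.89 -0.04  1.08  1.21]
```

send_rows --motion "0.9 -1.4 -3.5 0 0 -2 1; 0.8 -1.3 -3.5 0 0 -2 1; 0 0 -4 0 0 0 1; 0 0 -4 0 0 0 1; 0 0 -3.5 0 0 0 1; 0 0 -2 0 0 0 1; 0 0 0 0 0 0 1"

```text
t: 3.48
eef_pos: [0.515, 0.1313, 0.0684]
tool_rot: [0.009, 0.026, 1.0, 0.005]
contact_force: [-0.3, -0.2, -0.0]
gripper_width: 0.004
```

```bash
python3 -c "
from h import *
o=show()
im=read_camera('wrist');cv2.imwrite('pics/w1.png',im[:,:,::-1])
im=read_camera('side');cv2.imwrite('pics/s1.png',cv2.resize(im[100:260,180:360,::-1],None,fx=4,fy=3.7,interpolation=2))
"
```

```text
t 3.48 p [0.515  0.1313 0.0684] rv [177.    1.1 179.4] F [-0.3 -0.2 -0. ] w 0.004
```

View pics/w1.png

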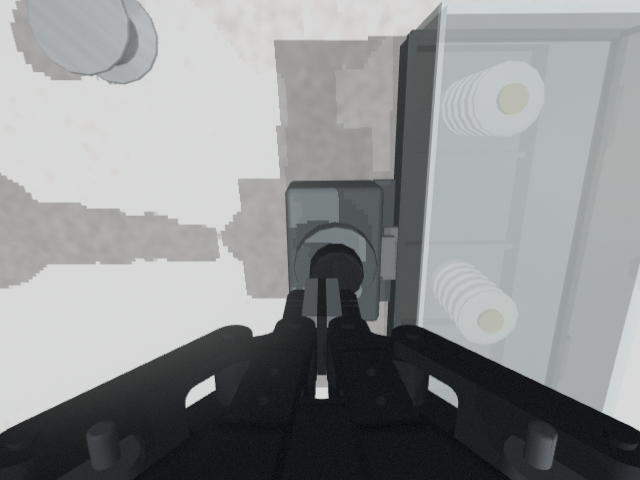

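View pics/s1.png

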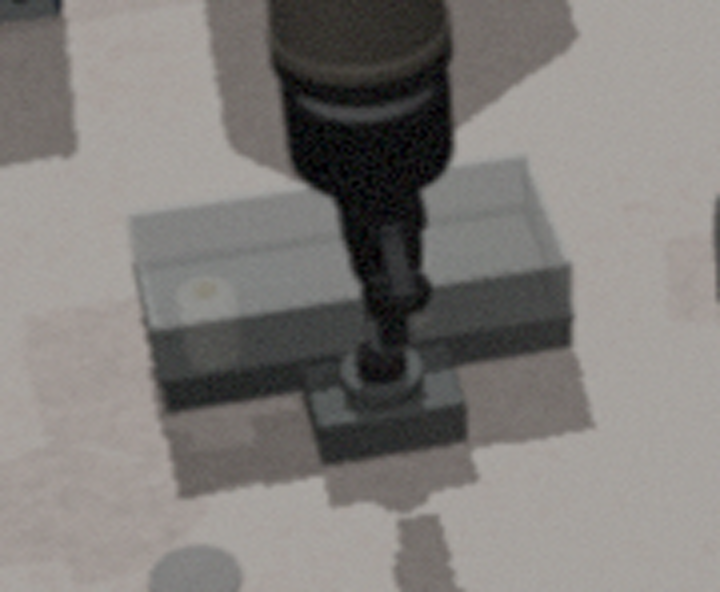

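The wrist view shows the button at (335,268), slightly right of the fingertips (322,290). I check the estimate against this picture.

```bash
python3 -c "
from h import *
o=show(); C=cam('wrist',o)
print(proj(C,[[.5098,.1375,.052],o['eef_pos']]),unproj(C,[[335,268]],.052))
"
```

```text
t 3.58 p [0.5172 0.1321 0.0718] rv [177.    1.3 179.3] F [-0.1 -0.1 -0. ] w -0.002
[[331.24580293 263.42011671]
 [321.2552375  295.96962483]] [[0.51227339 0.1392165  0.052     ]]
```

send_rows --motion "-0.6 0.4 -0.5 0 0 0 1; 0 0 -0.5 0 -0.6 0 1; 0 0 0 0 0 0 1"

```text
t: 3.83
eef_pos: [0.5143, 0.1383, 0.0659]
tool_rot: [0.021, 0.026, 0.999, 0.008]
contact_force: [-0.1, -0.7, 0.1]
gripper_width: 0.002
```

```bash
cat >> h.py <<'E'
def go(x,y,z,yaw):
    o=show(); R=Rq(o["tool_rot"]); D=Ro.from_euler("ZYX",[yaw,0,180],degrees=True).as_matrix()
    print("d cm",((np.array([x,y,z])-o["eef_pos"])*100).round(2),"rot deg",np.degrees(Ro.from_matrix(D@R.T).as_rotvec()).round(2))
E
python3 -c "
from h import *
go(.51,.136,.06,177.6)"
```

```text
t 3.83 p [0.5143 0.1383 0.0659] rv [177.    2.4 179. ] F [-0.1 -0.7  0.1] w 0.002
d cm [-0.43 -0.23 -0.59] rot deg [-0.87  2.46  0.62]
```

send_rows --motion "-0.4 -0.2 0 -0.9 2.4 0.6 1; 0 0 -0.6 0 0 0 1; 0 0 0 0 0 0 1"

```text
t: 4.08
eef_pos: [0.5117, 0.138, 0.0627]
tool_rot: [0.003, 0.02, 1.0, 0.001]
contact_force: [-0.6, -0.5, -0.4]
gripper_width: 0.0
```

```bash
python3 -c "
from h import *
go(.51,.136,.043,177.6)"
```

```text
t 4.08 p [0.5117 0.138  0.0627] rv [177.7   0.4 179.8] F [-0.6 -0.5 -0.4] w 0.0
d cm [-0.17 -0.2  -1.97] rot deg [-0.14  0.38 -0.08]
```

send_rows --motion "-0.2 -0.2 -0.6 0 0.3 0 1; 0 0 -0.6 0 0 0 1; 0 0 -0.6 0 0 0 1; 0 0 -0.5 0 0 0 1; 0 0 -0.4 0 0 0 1"

```text
t: 4.5
eef_pos: [0.5111, 0.1366, 0.0472]
tool_rot: [0.002, 0.022, 1.0, 0.005]
contact_force: [-20.3, -3.8, 58.2]
gripper_width: -0.005
```

```bash
python3 -c "
from h import *
go(.51,.136,.043,177.6)
im=read_camera('side');cv2.imwrite('pics/s2.png',cv2.resize(im[60:260,160:360,::-1],None,fx=3,fy=3,interpolation=2))
"
```

```text
t 4.5 p [0.5111 0.1366 0.0472] rv [177.5   0.2 179.5] F [-20.3  -3.8  58.2] w -0.005
d cm [-0.11 -0.06 -0.42] rot deg [-0.51  0.19  0.11]
```

View pics/s2.png

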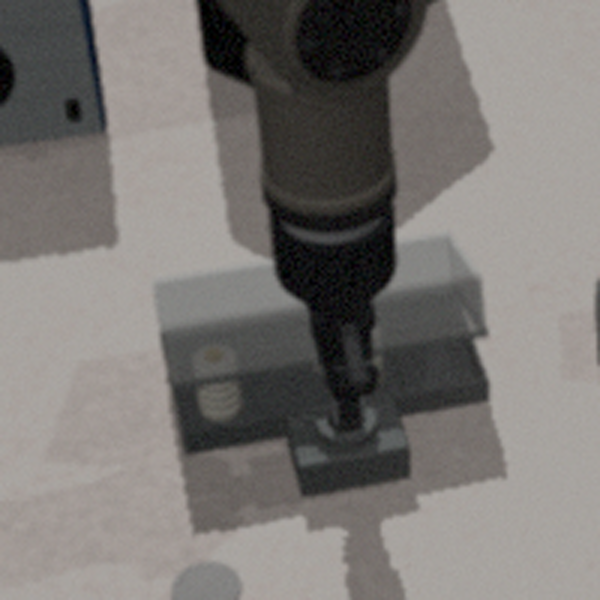

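The cover is rising. I ease off slightly away from it and wait.

send_rows --motion "0 0 0.6 0 0 0 1; 0 -0.5 0.5 0 0 0 1; 0 -1 0.5 0 0 0 1; 0 -1 0 0 0 0 1; 0 -1 0 0 0 0 1; 0 -1 0 0 0 0 1; 0 -1 0 0 0 0 1; 0 0 0 0 0 0 1; 0 0 0 0 0 0 1; 0 0 0 0 0 0 1; 0 0 0 0 0 0 1; 0 0 0 0 0 0 1; 0 0 0 0 0 0 1; 0 0 0 0 0 0 1; 0 0 0 0 0 0 1; 0 0 0 0 0 0 1; 0 0 0 0 0 0 1"

```text
t: 5.97
eef_pos: [0.5097, 0.0757, 0.0627]
tool_rot: [0.002, 0.023, 1.0, 0.005]
contact_force: [0.8, -0.2, 0.4]
gripper_width: -0.002
```

```bash
python3 -c "
from h import *
o=show()
im=read_camera('side');cv2.imwrite('pics/s3.png',im[:,:,::-1])
im=read_camera('top');cv2.imwrite('pics/t3.png',im[:,:,::-1])
"
```

```text
t 5.97 p [0.5097 0.0757 0.0627] rv [177.4   0.2 179.4] F [ 0.8 -0.2  0.4] w -0.002
```

View pics/s3.png

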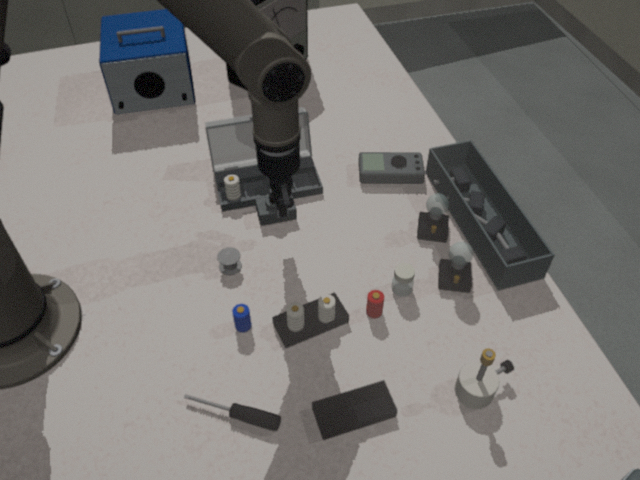

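View pics/t3.png

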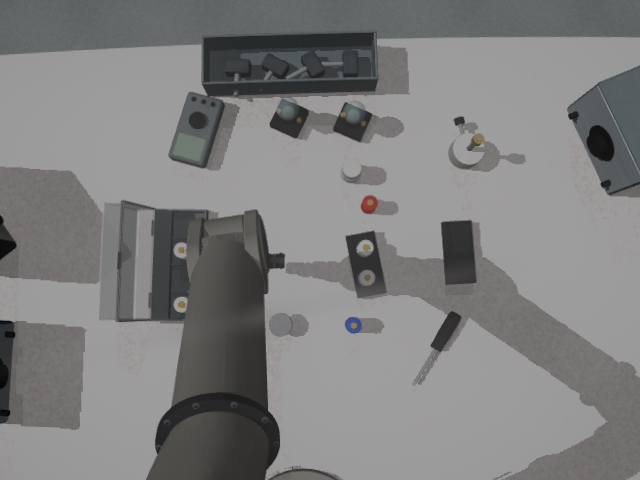

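The cover stands fully open: in the top view it leans beyond the hinge at (135,262), and the white insulators now show at (181,250) and (181,304). Next I go over the far insulator in the tray.

send_rows --motion "0 -1 3 0 0 0 0.5; 0 -2 3 0 0 0 0; 0.3 -3 2.5 0 0 0 0; 0.5 -4 0 0 0 0 0; 0.5 -4 0 0 0 0 0; 0.5 -4 0 0 0 0 0; 0.5 -3.5 0 0 0 0 0; 0 0 0 0 0 0 0; 0 0 0 0 0 0 0"

```text
t: 6.82
eef_pos: [0.5318, -0.1474, 0.1533]
tool_rot: [0.003, 0.019, 1.0, 0.004]
contact_force: [0.4, 0.5, -0.0]
gripper_width: 0.995
```

```bash
python3 -c "
from h import *
go(.533,-.135,.1,177.6)
o=get_obs();im=read_camera('wrist');cv2.imwrite('pics/w4.png',im[:,:,::-1]);C=cam('wrist',o)
print(proj(C,[[.533,-.135,.055],[.4768,-.1357,.055]]).round(1))
h=cv2.cvtColor(im,cv2.COLOR_RGB2HSV);m=((h[...,0]>10)&(h[...,0]<30)&(h[...,1]>90)&(h[...,2]>80)).astype(np.uint8)
n,l,st,ce=cv2.connectedComponentsWithStats(m)
for i in range(1,n):
  if st[i,4]>60: print(ce[i].round(1),st[i,4],unproj(C,ce[i],.055)[0].round(4))
"
```

```text
t 6.82 p [ 0.5318 -0.1474  0.1533] rv [177.8   0.4 179.5] F [ 0.4  0.5 -0. ] w 0.995
d cm [ 0.12  1.24 -5.33] rot deg [-0.47  0.37 -0.23]
[[338.1 237.4]
 [335.  155.5]]
[376.6   7.3] 263 [ 0.3916 -0.1085  0.055 ]
[335.  156.8] 222 [ 0.4776 -0.1357  0.055 ]
[338.1 238.6] 194 [ 0.5338 -0.1351  0.055 ]
[325.3 343.4] 190 [ 0.6168 -0.1469  0.055 ]
```

View pics/w4.png

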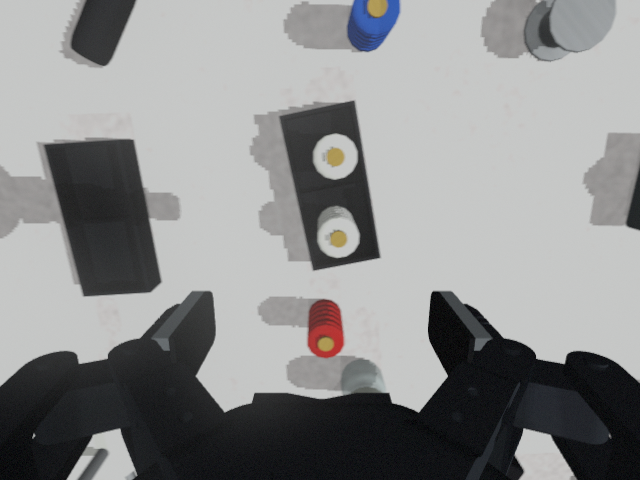

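The wrist view shows the two white insulators in the tray at (335,156) and (338,238), within 1 mm of my estimates. The red look-alike at (325,343) is clear. I descend.

send_rows --motion "0.1 0.6 -1 -0.4 0.4 -0.2 0; 0 0.6 -2 0 0 0 0; 0 0 -2.5 0 0 0 0; 0 0 -2.5 0 0 0 0; 0 0 0 0 0 0 0"

```text
t: 7.28
eef_pos: [0.5338, -0.1257, 0.0695]
tool_rot: [0.001, 0.016, 1.0, 0.001]
contact_force: [-0.8, -0.2, 0.5]
gripper_width: 0.999
```

```bash
python3 -c "
from h import *
go(.5335,-.135,.026,177.6)"
```

```text
t 7.28 p [ 0.5338 -0.1257  0.0695] rv [1.781e+02 1.000e-01 1.799e+02] F [-0.8 -0.2  0.5] w 0.999
d cm [-0.03 -0.93 -4.35] rot deg [-0.14  0.07 -0.52]
```

send_rows --motion "0 -0.5 0 0 0 -0.5 0; 0 -0.4 0 0 0 0 0; 0 0 0 0 0 0 0; 0 0 0 0 0 0 0"

```text
t: 7.62
eef_pos: [0.5342, -0.1304, 0.0701]
tool_rot: [-0.0, 0.018, 1.0, 0.002]
contact_force: [-0.2, -0.3, 0.7]
gripper_width: 0.996
```

```bash
python3 -c "
from h import *
go(.5335,-.135,.026,177.6)"
```

```text
t 7.62 p [ 0.5342 -0.1304  0.0701] rv [ 1.780e+02 -1.000e-01  1.798e+02] F [-0.2 -0.3  0.7] w 0.996
d cm [-0.07 -0.46 -4.41] rot deg [-0.22 -0.05 -0.36]
```

send_rows --motion "0 -0.4 -1.5 0 0 0 0; 0 -0.2 -1.5 0 0 0 0; 0 0 -1 0 0 0 0; 0 0 -0.4 0 0 0 0; 0 0 0 0 0 0 0"

```text
t: 8.03
eef_pos: [0.539, -0.1375, 0.0303]
tool_rot: [0.005, 0.018, 1.0, 0.001]
contact_force: [-0.3, 0.5, 0.3]
gripper_width: 1.002
```

```bash
python3 -c "
from h import *
go(.5335,-.135,.026,177.6)
o=get_obs();im=read_camera('wrist');cv2.imwrite('pics/w5.png',im[:,:,::-1])"
```

```text
t 8.03 p [ 0.539  -0.1375  0.0303] rv [177.9   0.6 179.8] F [-0.3  0.5  0.3] w 1.002
d cm [-0.55  0.25 -0.43] rot deg [-0.15  0.61 -0.31]
```

View pics/w5.png

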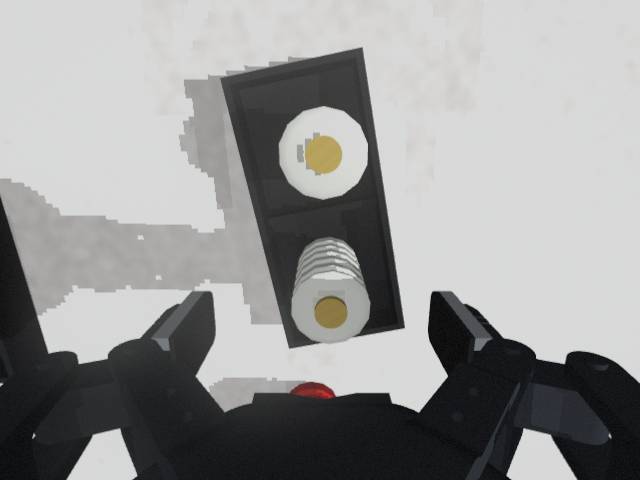

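The insulator at (330,300) stands between the open jaws. I correct the x drift before closing.

send_rows --motion "-0.5 0.2 -0.3 0 0.5 0 0; -0.2 0 0 0 0 0 0; 0 0 0 0 0 0 0"

```text
t: 8.33
eef_pos: [0.5326, -0.1353, 0.029]
tool_rot: [0.002, 0.018, 1.0, 0.001]
contact_force: [-0.3, -0.4, -0.1]
gripper_width: 1.001
```

```bash
python3 -c "
from h import *
go(.5335,-.135,.026,177.6)"
```

```text
t 8.33 p [ 0.5326 -0.1353  0.029 ] rv [177.9   0.2 179.9] F [-0.3 -0.4 -0.1] w 1.001
d cm [ 0.09  0.03 -0.3 ] rot deg [-0.14  0.21 -0.31]
```

send_rows --motion "0 0 -0.3 0 0 0 0.5; 0 0 0 0 0 0 0.6; 0 0 0 0 0 0 0.7; 0 0 0 0 0 0 0.8; 0 0 0 0 0 0 0.9; 0 0 0 0 0 0 1; 0 0 0 0 0 0 1" --newtons 30

```text
t: 8.92
eef_pos: [0.5331, -0.135, 0.0269]
tool_rot: [0.003, 0.018, 1.0, 0.001]
contact_force: [-0.4, -0.1, -0.1]
gripper_width: 0.336
```

send_rows --motion "0 0 0.5 0 0 0 1; 0 0 1.5 0 0 0 1; 0 0 2 0 0 0 1; 0 0 2.5 0 0 0 1; 0 0 2.5 0 0 0 1; 0 0 1 0 0 0 1; 0 0 0 0 0 0 1"

```text
t: 9.5
eef_pos: [0.5303, -0.1349, 0.1301]
tool_rot: [-0.0, 0.018, 1.0, 0.001]
contact_force: [0.3, -0.5, -1.3]
gripper_width: 0.341
```

```bash
python3 -c "
from h import *
p=np.array([.513,.2107]);c,s=np.cos(-.0425),np.sin(-.0425)
for k in range(4):
  a=-.078+.052*k; print(k,p+[c*a,s*a])
go(.591,.2074,.12,177.6)
o=get_obs();im=read_camera('wrist');cv2.imwrite('pics/w6.png',im[:,:,::-1])"
```

```text
0 [0.43507043 0.214014  ]
1 [0.48702348 0.21180467]
2 [0.53897652 0.20959533]
3 [0.59092957 0.207386  ]
t 9.5 p [ 0.5303 -0.1349  0.1301] rv [177.9  -0.  179.8] F [ 0.3 -0.5 -1.3] w 0.341
d cm [ 6.07 34.23 -1.01] rot deg [-0.17 -0.01 -0.31]
```

View pics/w6.png

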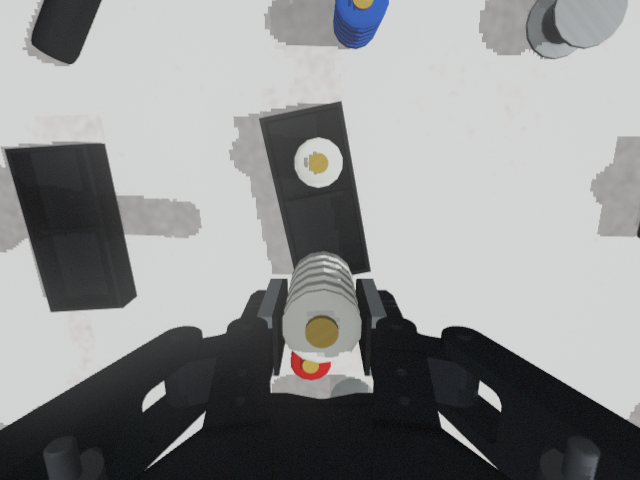

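The insulator is held upright. I carry it over to near pocket 3.

send_rows --motion "0.3 1.5 0 0 0 0 1; 0.6 3 0 0 0 0 1; 0.7 3.8 0 0 0 0 1; 0.7 3.8 0 0 0 0 1; 0.7 3.8 0 0 0 0 1; 0.7 3.8 0 0 0 0 1; 0.7 3.8 0 0 0 0 1; 0.7 3.5 0 0 0 0 1; 0.5 2.5 0 0 0 0 1; 0.2 1 0 0 0 0 1; 0 0 0 0 0 0 1; 0 0 0 0 0 0 1"

```text
t: 10.55
eef_pos: [0.5765, 0.1805, 0.1107]
tool_rot: [-0.012, 0.021, 1.0, -0.002]
contact_force: [-0.2, -1.2, -1.3]
gripper_width: 0.338
```

```bash
python3 -c "
from h import *
go(.591,.2074,.09,177.6)
o=get_obs();im=read_camera('wrist');cv2.imwrite('pics/w7.png',im[:,:,::-1]);C=cam('wrist',o)
print(proj(C,[[.435,.214,.055],[.539,.2096,.055]]).round(1))
h=cv2.cvtColor(im,cv2.COLOR_RGB2HSV);m=((h[...,0]>10)&(h[...,0]<30)&(h[...,1]>90)&(h[...,2]>80)).astype(np.uint8)
n,l,st,ce=cv2.connectedComponentsWithStats(m)
for i in range(1,n):
  if st[i,4]>60: print(ce[i].round(1),st[i,4],unproj(C,ce[i],.055)[0].round(4))
"
```

```text
t 10.55 p [0.5765 0.1805 0.1107] rv [ 177.5   -1.4 -179.7] F [-0.2 -1.2 -1.3] w 0.338
d cm [ 1.45  2.69 -2.07] rot deg [ 0.24 -1.36  0.06]
[[377.9 -19.1]
 [370.9 192.6]]
[376.7 192.5] 339 [0.5391 0.2128 0.055 ]
[321.1 331.4] 823 [0.6237 0.178  0.055 ]
```

View pics/w7.png

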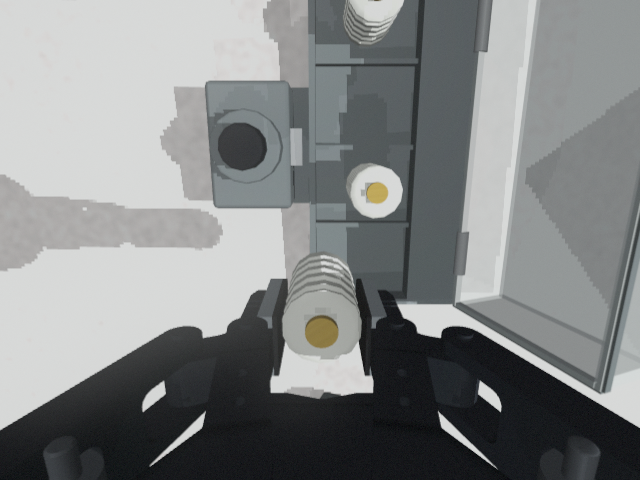

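The wrist view shows the pocket 2 insulator at (376,192), and empty pocket 3 between the divider (row 222) and the end wall (row ~297). I check its centre.

```bash
python3 -c "
from h import *
o=get_obs();C=cam('wrist',o)
p=np.array([.513,.2107]);c,s=np.cos(-.0425),np.sin(-.0425)
def W(x,y,z): return [p[0]+c*x-s*y,p[1]+s*x+c*y,z]
P=[W(.052,-.032,.013),W(.052,.032,.013),W(.108,-.036,.02),W(.108,.064,.02),W(.108,.032,.02),W(0,-.072,.052),W(-0.0,.032,.013)]
q=proj(C,P);print(q.round(0))
im=cv2.imread('pics/w7.png')
for u in q: cv2.circle(im,tuple(int(v) for v in u),4,(0,0,255),1)
cv2.imwrite('pics/w7b.png',im)
"
```

```text
[[317. 223.]
 [409. 223.]
 [311. 302.]
 [452. 302.]
 [407. 302.]
 [243. 145.]
 [414. 146.]]
```

View pics/w7b.png

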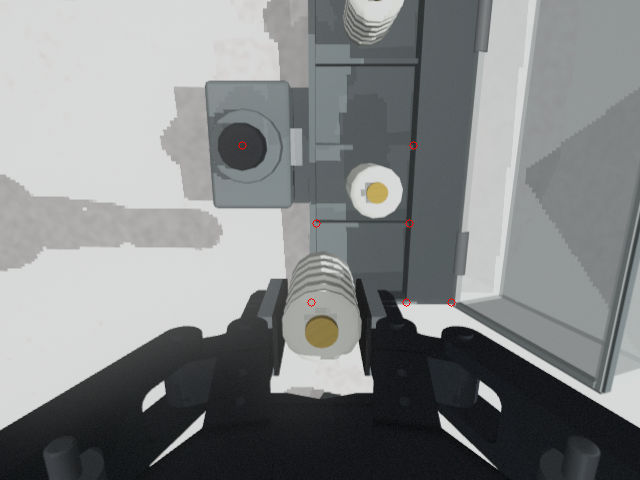

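The model overlays the picture to within 3 px. Now I align over pocket 3.

send_rows --motion "0.8 1.4 0 0.2 -0.7 0 1; 0.7 1.3 0 0 -0.6 0 1; 0 0 0 0 0 0 1; 0 0 0 0 0 0 1"

```text
t: 10.93
eef_pos: [0.5933, 0.2017, 0.1101]
tool_rot: [0.0, 0.027, 1.0, -0.002]
contact_force: [0.5, -0.5, -1.4]
gripper_width: 0.339
```

```bash
python3 -c "
from h import *
go(.591,.2074,.028,177.6)"
```

```text
t 10.93 p [0.5933 0.2017 0.1101] rv [ 176.9    0.  -179.8] F [ 0.5 -0.5 -1.4] w 0.339
d cm [-0.23  0.57 -8.21] rot deg [0.21 0.01 0.66]
```

send_rows --motion "-0.2 0.4 -1 0 0 0.6 1; -0.1 0.2 -1.5 0 0 0 1; -0.1 0 -1.5 0 0 0 1; -0.1 0 -1 0 0 0 1; 0 0 0 0 0 0 1"

```text
t: 11.35
eef_pos: [0.5886, 0.2065, 0.0578]
tool_rot: [0.001, 0.022, 1.0, -0.002]
contact_force: [0.1, 0.9, -0.8]
gripper_width: 0.342
```

```bash
python3 -c "
from h import *
go(.591,.2074,.027,177.6)"
```

```text
t 11.35 p [0.5886 0.2065 0.0578] rv [ 177.5    0.2 -179.8] F [ 0.1  0.9 -0.8] w 0.342
d cm [ 0.24  0.09 -3.08] rot deg [0.19 0.16 0.09]
```

send_rows --motion "0.2 0.1 -0.9 0 0 0 1; 0 0 -0.8 0 0 0 1; 0 0 -0.7 0 0 0 1; 0 0 -0.3 0 0 0 1; 0 0 0 0 0 0 1"

```text
t: 11.77
eef_pos: [0.5911, 0.2068, 0.0283]
tool_rot: [0.002, 0.022, 1.0, -0.002]
contact_force: [-1.0, 0.6, -1.3]
gripper_width: 0.34
```

```bash
python3 -c "
from h import *
go(.591,.2074,.027,177.6)"
```

```text
t 11.77 p [0.5911 0.2068 0.0283] rv [ 177.5    0.2 -179.8] F [-1.   0.6 -1.3] w 0.34
d cm [-0.01  0.06 -0.13] rot deg [0.21 0.18 0.12]
```

send_rows --motion "0 0 -0.2 0 0 0 1; 0 0 -0.2 0 0 0 1"

```text
t: 11.93
eef_pos: [0.5918, 0.2069, 0.0267]
tool_rot: [0.002, 0.022, 1.0, -0.001]
contact_force: [-10.6, -3.9, 32.0]
gripper_width: 0.34
```

Touchdown. I open to about 55 mm, staying within the pocket's space.

send_rows --motion "0 0 0 0 0 0 1; 0 0 0 0 0 0 0.6; 0 0 0 0 0 0 0.5; 0 0 0 0 0 0 0.35; 0 0 0 0 0 0 0.35"

```text
t: 12.35
eef_pos: [0.5938, 0.2076, 0.0296]
tool_rot: [0.004, 0.022, 1.0, -0.0]
contact_force: [-0.5, -0.3, 0.4]
gripper_width: 0.651
```

send_rows --motion "0 0 0.6 0 0 0 0.35; 0 0 1.5 0 0 0 0.35; 0 0 2.5 0 0 0 0.35; 0 0 3 0 0 0 0.35; 0 0 3 0 0 0 0.35; 0 0 0 0 0 0 0.35"

```text
t: 12.85
eef_pos: [0.5915, 0.2065, 0.1387]
tool_rot: [0.001, 0.022, 1.0, -0.002]
contact_force: [0.4, -0.0, 0.8]
gripper_width: 0.652
```

```bash
python3 -c "
from h import *
go(.477,-.1357,.12,177.6)
im=read_camera('wrist');cv2.imwrite('pics/w8.png',im[:,:,::-1])"
```

```text
t 12.85 p [0.5915 0.2065 0.1387] rv [ 177.4    0.2 -179.8] F [ 0.4 -0.   0.8] w 0.652
d cm [-11.45 -34.22  -1.87] rot deg [0.2  0.15 0.17]
```

View pics/w8.png

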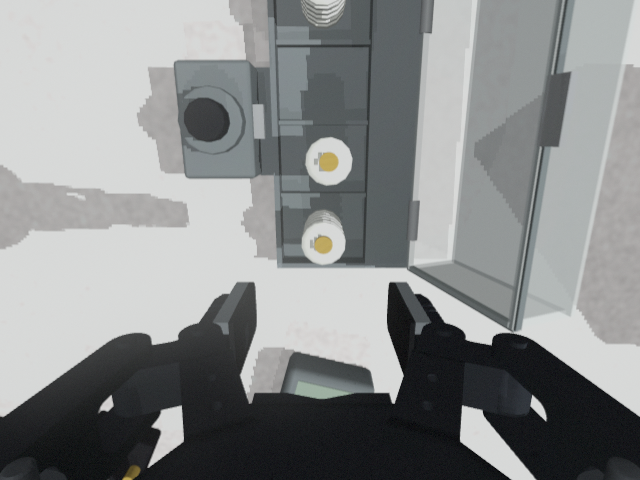

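The insulator stands upright in pocket 3 at (322,243). Next is the second one.

send_rows --motion "-0.5 -1.5 1 0 0 0 0.3; -1.25 -3.7 0.4 0 0 0 0; -1.25 -3.7 0.2 0 0 0 0; -1.25 -3.7 0 0 0 0 0; -1.25 -3.7 0 0 0 0 0; -1.25 -3.7 0 0 0 0 0; -1.25 -3.7 0 0 0 0 0; -1.25 -3.7 0 0 0 0 0; -1 -3 0 0 0 0 0; -0.5 -1.5 0 0 0 0 0; 0 0 0 0 0 0 0; 0 0 0 0 0 0 0"

```text
t: 13.9
eef_pos: [0.4679, -0.1212, 0.1464]
tool_rot: [-0.004, 0.02, 1.0, -0.001]
contact_force: [1.3, 0.8, -0.0]
gripper_width: 1.0
```

```bash
python3 -c "
from h import *
go(.477,-.1357,.07,177.6)"
```

```text
t 13.9 p [ 0.4679 -0.1212  0.1464] rv [ 177.7   -0.5 -179.9] F [ 1.3  0.8 -0. ] w 1.0
d cm [ 0.91 -1.45 -7.64] rot deg [ 0.11 -0.5  -0.14]
```

send_rows --motion "0.4 -0.7 -1.5 0 -0.4 0 0; 0.3 -0.6 -2 0 0 0 0; 0 0 -2 0 0 0 0; 0 0 -1.2 0 0 0 0; 0 0 0 0 0 0 0; 0 0 0 0 0 0 0"

```text
t: 14.4
eef_pos: [0.478, -0.1269, 0.0754]
tool_rot: [-0.001, 0.015, 1.0, 0.0]
contact_force: [-0.2, -0.2, 1.0]
gripper_width: 1.001
```

```bash
python3 -c "
from h import *
go(.477,-.1357,.026,177.6)
o=get_obs();C=cam('wrist',o);im=read_camera('wrist')
h=cv2.cvtColor(im,cv2.COLOR_RGB2HSV);m=((h[...,0]>10)&(h[...,0]<30)&(h[...,1]>90)&(h[...,2]>80)).astype(np.uint8)
n,l,st,ce=cv2.connectedComponentsWithStats(m)
for i in range(1,n):
  if st[i,4]>60: print(ce[i].round(1),st[i,4],unproj(C,ce[i],.055)[0].round(4))
"
```

```text
t 14.4 p [ 0.478  -0.1269  0.0754] rv [ 1.783e+02 -1.000e-01  1.799e+02] F [-0.2 -0.2  1. ] w 1.001
d cm [-0.1  -0.88 -4.94] rot deg [-0.06 -0.07 -0.7 ]
[361.4  84.5] 592 [ 0.3899 -0.1072  0.055 ]
[305.7 278.3] 433 [ 0.4776 -0.1345  0.055 ]
```

send_rows --motion "0 -0.6 0 0 0 -0.6 0; 0 -0.4 -0.5 0 0 0 0; 0 -0.1 -1.5 0 0 0 0; 0 0 -1.5 0 0 0 0; -0.1 0 -0.8 0 0 0 0; 0 0 0 0 0 0 0"

```text
t: 14.95
eef_pos: [0.4816, -0.1387, 0.0349]
tool_rot: [0.004, 0.019, 1.0, 0.0]
contact_force: [-0.2, 0.8, -0.2]
gripper_width: 1.0
```

```bash
python3 -c "
from h import *
go(.4773,-.1353,.026,177.6)"
```

```text
t 14.95 p [ 0.4816 -0.1387  0.0349] rv [177.8   0.5 180. ] F [-0.2  0.8 -0.2] w 1.0
d cm [-0.43  0.34 -0.89] rot deg [-0.01  0.52 -0.18]
```

send_rows --motion "-0.5 0.3 -0.6 0 0.5 0 0; -0.1 0.1 -0.4 0 0 0 0; 0 0 0 0 0 0 0"

```text
t: 15.2
eef_pos: [0.4757, -0.135, 0.0252]
tool_rot: [0.0, 0.02, 1.0, 0.0]
contact_force: [0.5, 0.5, -0.1]
gripper_width: 1.003
```

```bash
python3 -c "
from h import *
go(.4773,-.1353,.026,177.6)"
```

```text
t 15.2 p [ 0.4757 -0.135   0.0252] rv [1.777e+02 1.000e-01 1.800e+02] F [ 0.5  0.5 -0.1] w 1.003
d cm [ 0.16 -0.03  0.08] rot deg [ 0.    0.06 -0.12]
```

send_rows --motion "0.1 0 0.1 0 0 0 0.5; 0 0 0 0 0 0 0.6; 0 0 0 0 0 0 0.7; 0 0 0 0 0 0 0.8; 0 0 0 0 0 0 0.9; 0 0 0 0 0 0 1; 0 0 0 0 0 0 1"

```text
t: 15.78
eef_pos: [0.478, -0.1349, 0.0279]
tool_rot: [0.002, 0.02, 1.0, -0.0]
contact_force: [-0.5, -0.6, -0.1]
gripper_width: 0.339
```

send_rows --motion "0 0 0.5 0 0 0 1; 0 0 1.5 0 0 0 1; 0 0 2 0 0 0 1; 0 0 2.5 0 0 0 1; 0 0 2.5 0 0 0 1; 0 0 2.5 0 0 0 1; 0 0 0 0 0 0 1"

```text
t: 16.37
eef_pos: [0.4747, -0.1349, 0.1474]
tool_rot: [-0.001, 0.02, 1.0, 0.0]
contact_force: [0.6, -0.1, -0.2]
gripper_width: 0.34
```

```bash
python3 -c "
from h import *
go(.487,.2118,.12,177.6)
o=get_obs();im=read_camera('wrist');cv2.imwrite('pics/w9.png',im[:,:,::-1])"
```

```text
t 16.37 p [ 0.4747 -0.1349  0.1474] rv [ 1.777e+02 -1.000e-01  1.800e+02] F [ 0.6 -0.1 -0.2] w 0.34
d cm [ 1.23 34.67 -2.74] rot deg [-0.01 -0.15 -0.09]
```

View pics/w9.png

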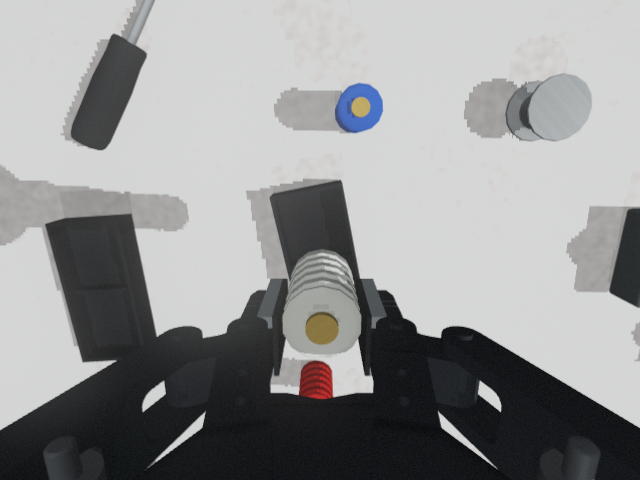

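The second insulator is held upright and the tray is empty. I carry it towards pocket 1.

send_rows --motion "0 1.5 0.2 0 0 0 1; 0.1 3 0.2 0 0 0 1; 0.1 3.8 0.2 0 0 0 1; 0.1 3.8 0 0 0 0 1; 0.1 3.8 0 0 0 0 1; 0.1 3.8 0 0 0 0 1; 0.1 3.8 0 0 0 0 1; 0.1 3.5 0 0 0 0 1; 0 2.5 0 0 0 0 1; 0 1 0 0 0 0 1; 0 0 0 0 0 0 1; 0 0 0 0 0 0 1"

```text
t: 17.42
eef_pos: [0.4701, 0.1803, 0.1429]
tool_rot: [-0.009, 0.023, 1.0, -0.003]
contact_force: [-0.9, -0.6, -0.7]
gripper_width: 0.335
```

```bash
python3 -c "
from h import *
go(.487,.2118,.12,177.6)"
```

```text
t 17.42 p [0.4701 0.1803 0.1429] rv [ 177.4   -1.  -179.7] F [-0.9 -0.6 -0.7] w 0.335
d cm [ 1.69  3.15 -2.29] rot deg [ 0.3  -0.98  0.24]
```

send_rows --motion "0.9 1.6 -0.5 0.3 -0.5 0.2 1; 0.8 1.5 -0.8 0 -0.5 0 1; 0 0 -0.5 0 0 0 1; 0 0 0 0 0 0 1"

```text
t: 17.75
eef_pos: [0.4888, 0.2051, 0.1226]
tool_rot: [0.0, 0.026, 1.0, -0.002]
contact_force: [0.2, -0.7, -0.1]
gripper_width: 0.34
```

```bash
python3 -c "
from h import *
go(.487,.2118,.06,177.6)
o=get_obs();C=cam('wrist',o);im=read_camera('wrist');
p=np.array([.513,.2107]);c,s=np.cos(-.0425),np.sin(-.0425)
def W(x,y,z): return [p[0]+c*x-s*y,p[1]+s*x+c*y,z]
P=[W(-.052,-.032,.013),W(-.052,.032,.013),W(-.108,-.036,.02),W(-.108,.064,.02),W(-.108,.032,.02),W(0,-.072,.052),W(-0.0,.032,.013)]
im=im[:,:,::-1].copy()
for u in proj(C,P): cv2.circle(im,tuple(int(v) for v in u),4,(0,0,255),1)
cv2.imwrite('pics/w10.png',im)
"
```

```text
t 17.75 p [0.4888 0.2051 0.1226] rv [ 177.     0.  -179.8] F [ 0.2 -0.7 -0.1] w 0.34
d cm [-0.18  0.67 -6.26] rot deg [ 0.18 -0.    0.57]
```

View pics/w10.png

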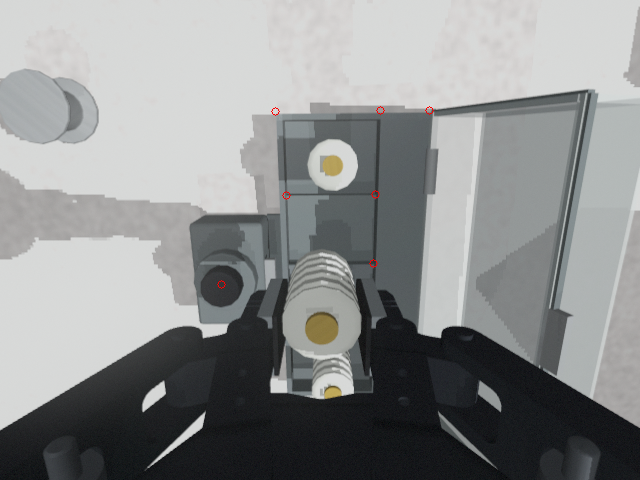

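The overlay fits again: pocket 1 lies between rows 195 and 263. I descend in two stages.

send_rows --motion "-0.1 0.4 -0.5 0 0 0.5 1; -0.1 0.3 -1 0 0 0 1; 0 0 -0.8 0 0 0 1; 0 0 0 0 0 0 1"

```text
t: 18.13
eef_pos: [0.4871, 0.209, 0.0985]
tool_rot: [0.0, 0.024, 1.0, -0.002]
contact_force: [0.1, -1.2, -1.2]
gripper_width: 0.338
```

```bash
python3 -c "
from h import *
go(.487,.2118,.06,177.6)"
```

```text
t 18.13 p [0.4871 0.209  0.0985] rv [ 1.773e+02  1.000e-01 -1.798e+02] F [ 0.1 -1.2 -1.2] w 0.338
d cm [-0.01  0.28 -3.85] rot deg [0.2  0.04 0.33]
```

send_rows --motion "0 0.2 -1.2 0 0 0 1; 0 0.1 -1.3 0 0 0 1; 0 0 -1.3 0 0 0 1; 0 0 0 0 0 0 1"

```text
t: 18.47
eef_pos: [0.4868, 0.211, 0.0586]
tool_rot: [0.0, 0.024, 1.0, -0.002]
contact_force: [-0.4, -0.4, -0.5]
gripper_width: 0.341
```

```bash
python3 -c "
from h import *
go(.487,.2118,.0285,177.6)"
```

```text
t 18.47 p [0.4868 0.211  0.0586] rv [ 177.2    0.  -179.8] F [-0.4 -0.4 -0.5] w 0.341
d cm [ 0.02  0.08 -3.01] rot deg [0.21 0.04 0.39]
```

send_rows --motion "0 0.1 -0.9 0 0 0 1; 0 0 -0.8 0 0 0 1; 0 0 -0.6 0 0 0 1; 0 0 -0.3 0 0 0 1; 0 0 0 0 0 0 1"

```text
t: 18.88
eef_pos: [0.4873, 0.2119, 0.0311]
tool_rot: [0.001, 0.025, 1.0, -0.002]
contact_force: [0.3, -0.1, -0.6]
gripper_width: 0.337
```

send_rows --motion "0 0 -0.2 0 0 0 1; 0 0 -0.2 0 0 0 1; 0 0 0 0 0 0 1"

```text
t: 19.13
eef_pos: [0.4881, 0.2121, 0.0278]
tool_rot: [0.001, 0.025, 1.0, -0.001]
contact_force: [1.0, 0.4, -0.5]
gripper_width: 0.34
```

send_rows --motion "0 0 -0.15 0 0 0 1; 0 0 0 0 0 0 1"

```text
t: 19.3
eef_pos: [0.4887, 0.2123, 0.0281]
tool_rot: [0.002, 0.025, 1.0, -0.001]
contact_force: [0.2, 0.3, -1.5]
gripper_width: 0.342
```

send_rows --motion "0 0 -0.2 0 0 0 1; 0 0 -0.2 0 0 0 1"

```text
t: 19.47
eef_pos: [0.4895, 0.2125, 0.0274]
tool_rot: [0.002, 0.025, 1.0, -0.0]
contact_force: [-10.6, -4.6, 38.8]
gripper_width: 0.34
```

Touchdown. I release and rise.

send_rows --motion "0 0 0 0 0 0 1; 0 0 0 0 0 0 0.6; 0 0 0 0 0 0 0.5; 0 0 0 0 0 0 0.35; 0 0 0 0 0 0 0.35"

```text
t: 19.88
eef_pos: [0.4906, 0.213, 0.0287]
tool_rot: [0.003, 0.025, 1.0, 0.001]
contact_force: [-1.1, 0.2, 0.5]
gripper_width: 0.652
```

send_rows --motion "0 0 0.6 0 0 0 0.35; 0 0 1.5 0 0 0 0.35; 0 0 2.5 0 0 0 0.35; 0 0 3 0 0 0 0.35; 0 0 3 0 0 0 0.35; 0 0 0 0 0 0 0.35"

```text
t: 20.38
eef_pos: [0.4881, 0.2115, 0.1372]
tool_rot: [0.0, 0.025, 1.0, -0.001]
contact_force: [0.5, 0.6, -0.4]
gripper_width: 0.65
```

```bash
python3 -c "
from h import *
go(.504,-.137,.14,189.1)
im=read_camera('wrist');cv2.imwrite('pics/w11.png',im[:,:,::-1])"
```

```text
t 20.38 p [0.4881 0.2115 0.1372] rv [ 1.771e+02  1.000e-01 -1.798e+02] F [ 0.5  0.6 -0.4] w 0.65
d cm [  1.59 -34.85   0.28] rot deg [ 0.17  0.06 12.  ]
```

View pics/w11.png

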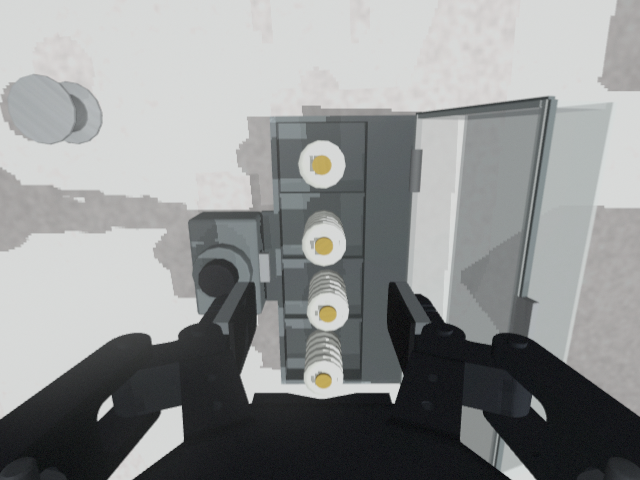

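All four pockets hold an upright insulator, at (321,164), (323,245), (327,313) and (322,380). Now for the tray.

send_rows --motion "0.1 -1.5 1 0 0 1 0.3; 0.1 -3.7 0.4 0 0 1 0; 0.2 -3.7 0.2 0 0 1.5 0; 0.2 -3.7 0 0 0 1.5 0; 0.2 -3.7 0 0 0 1.5 0; 0.2 -3.7 0 0 0 1.5 0; 0.2 -3.7 0 0 0 1.5 0; 0.2 -3.7 0 0 0 1.5 0; 0.2 -3 0 0 0 1 0; 0.1 -2.5 0 0 0 0 0; 0 -0.7 0 0 0 0 0; 0 0 0 0 0 0 0; 0 0 0 0 0 0 0"

```text
t: 21.52
eef_pos: [0.4946, -0.1366, 0.1443]
tool_rot: [-0.006, -0.088, 0.996, -0.001]
contact_force: [0.1, 0.8, 0.1]
gripper_width: 1.0
```

```bash
cat > m2.py <<'E'
from h import *
def dark(im,roi,th=85):
    g=im.max(2); m=np.zeros(g.shape,bool); x0,x1,y0,y1=roi; m[y0:y1,x0:x1]=g[y0:y1,x0:x1]<th
    n,l,st,_=cv2.connectedComponentsWithStats(m.astype(np.uint8)); k=1+st[1:,4].argmax(); return (l==k)
go(.504,-.137,.07,189.1)
side=cam("side");isd=read_camera("side");o=get_obs();iw=read_camera("wrist");C=cam("wrist",o);it=read_camera("top")
cv2.imwrite("pics/s12.png",isd[:,:,::-1]);cv2.imwrite("pics/w12.png",iw[:,:,::-1]);cv2.imwrite("pics/t12.png",it[:,:,::-1])
E
python3 m2.py
```

```text
t 21.52 p [ 0.4946 -0.1366  0.1443] rv [-169.9   -0.7 -179.9] F [0.1 0.8 0.1] w 1.0
d cm [ 0.94 -0.04 -7.43] rot deg [ 0.22 -0.68 -1.04]
```

View pics/w12.png

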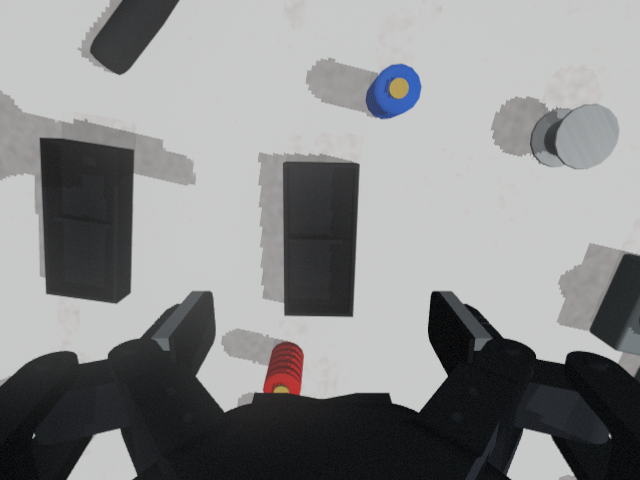

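View pics/s12.png

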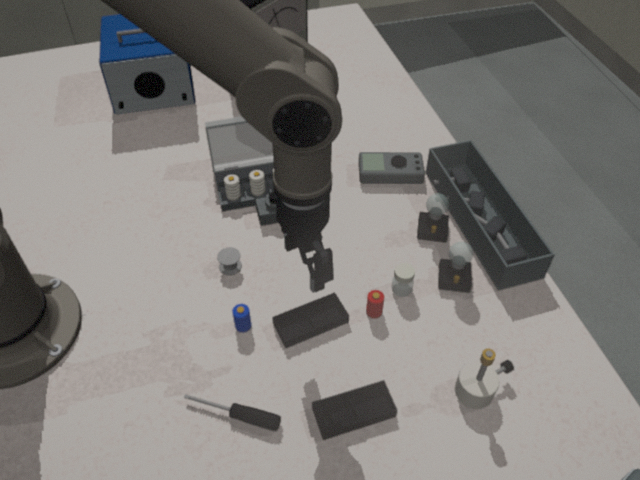

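Both trays are fully visible in the side view, at (311,320) and (354,410), and in the wrist view, at (320,238) and (88,218). I fit them again.

```bash
cat > m3.py <<'E'
from h import *
def dark(im,roi,th):
    g=im.max(2); m=np.zeros(g.shape,bool); x0,x1,y0,y1=roi; m[y0:y1,x0:x1]=g[y0:y1,x0:x1]<th
    n,l,st,_=cv2.connectedComponentsWithStats(m.astype(np.uint8)); k=1+st[1:,4].argmax(); return (l==k)
o=get_obs();C=cam("wrist",o);side=cam("side")
isd=cv2.imread("pics/s12.png");iw=cv2.imread("pics/w12.png")
ms=dark(isd,(268,355,290,350),85); mw=dark(iw,(275,370,155,320),100)
me=dark(isd,(300,405,375,445),85); mwe=dark(iw,(30,140,130,310),100)
print(ms.sum(),mw.sum(),me.sum(),mwe.sum())
print("tray side",fit([(side,ms)],TRAY,[.504,-.137,.16]),"wrist",fit([(C,mw)],TRAY,[.504,-.137,.16]))
print("empty side",fit([(side,me)],TRAY,[.521,-.319,.02]),"wrist",fit([(C,mwe)],TRAY,[.521,-.319,.02]))
E
python3 m3.py
```

```text
2288 11089 2986 13824
tray side (array([ 0.50330063, -0.13671663,  0.16725717]), np.float64(0.06115110379816262)) wrist (array([ 0.5052955 , -0.13522678,  0.16493845]), np.float64(0.010205839031437266))
empty side (array([ 0.52111196, -0.31868614,  0.02778247]), np.float64(0.048420734670291427)) wrist (array([ 0.52394054, -0.31842715,  0.02691276]), np.float64(0.009611587690631808))
```

send_rows --motion "0.5 0 -1.5 0.2 -0.6 -0.6 0; 0.4 0 -2 0 0 0 0; 0 0 -2 0 0 0 0; 0 0 -2 0 0 0 0; 0 0 -1 0 0 0 0; 0 0 0 0 0 0 0; 0 0 0 0 0 0 0"

```text
t: 22.25
eef_pos: [0.508, -0.1228, 0.0578]
tool_rot: [0.002, -0.094, 0.996, 0.002]
contact_force: [0.5, 0.4, -0.7]
gripper_width: 1.0
```

```bash
python3 -c "
from h import *
go(.505,-.136,.008,189.4)"
```

```text
t 22.25 p [ 0.508  -0.1228  0.0578] rv [-169.3    0.3  179.8] F [ 0.5  0.4 -0.7] w 1.0
d cm [-0.3  -1.32 -4.98] rot deg [-0.26  0.25 -1.34]
```

send_rows --motion "-0.2 -0.7 0 -0.2 0.2 -1.3 0; -0.1 -0.6 -0.3 0 0 0 0; 0 0 -0.5 0 0 0 0; 0 0 0 0 0 0 0"

```text
t: 22.58
eef_pos: [0.5069, -0.1364, 0.0523]
tool_rot: [0.003, -0.082, 0.997, -0.0]
contact_force: [-0.3, 0.2, -0.7]
gripper_width: 0.999
```

```bash
python3 -c "
from h import *
go(.505,-.136,.008,189.4)"
```

```text
t 22.58 p [ 0.5069 -0.1364  0.0523] rv [-170.6    0.3 -180. ] F [-0.3  0.2 -0.7] w 0.999
d cm [-0.19  0.04 -4.43] rot deg [-0.03  0.31  0.01]
```

send_rows --motion "-0.2 0 -1.2 0 0.2 0 0; -0.1 0 -1.3 0 0 0 0; -0.1 0 -0.8 0 0 0 0; 0 0 -0.4 0 0 0 0; 0 0 0 0 0 0 0"

```text
t: 23.0
eef_pos: [0.5032, -0.1374, 0.0131]
tool_rot: [0.002, -0.081, 0.997, -0.0]
contact_force: [-0.6, -0.6, 0.0]
gripper_width: 0.998
```

```bash
python3 -c "
from h import *
go(.505,-.136,.006,189.4)"
```

```text
t 23.0 p [ 0.5032 -0.1374  0.0131] rv [-170.7    0.2 -180. ] F [-0.6 -0.6  0. ] w 0.998
d cm [ 0.18  0.14 -0.71] rot deg [-0.    0.25  0.1 ]
```

send_rows --motion "0.2 0.1 -0.5 0 0.2 0 0; 0 0.1 -0.3 0 0 0 0; 0 0 0 0 0 0 0"

```text
t: 23.25
eef_pos: [0.5054, -0.1353, 0.0042]
tool_rot: [0.0, -0.081, 0.997, 0.0]
contact_force: [-0.1, -0.5, 0.5]
gripper_width: 0.998
```

```bash
python3 -c "
from h import *
go(.505,-.136,.006,189.4)
im=read_camera('wrist');cv2.imwrite('pics/w13.png',im[:,:,::-1])
im=read_camera('side');cv2.imwrite('pics/s13.png',cv2.resize(im[240:380,230:400,::-1],None,fx=4,fy=4,interpolation=2))"
```

```text
t 23.25 p [ 0.5054 -0.1353  0.0042] rv [-170.7    0.   180. ] F [-0.1 -0.5  0.5] w 0.998
d cm [-0.04 -0.07  0.18] rot deg [-0.01  0.01  0.11]
```

View pics/w13.png

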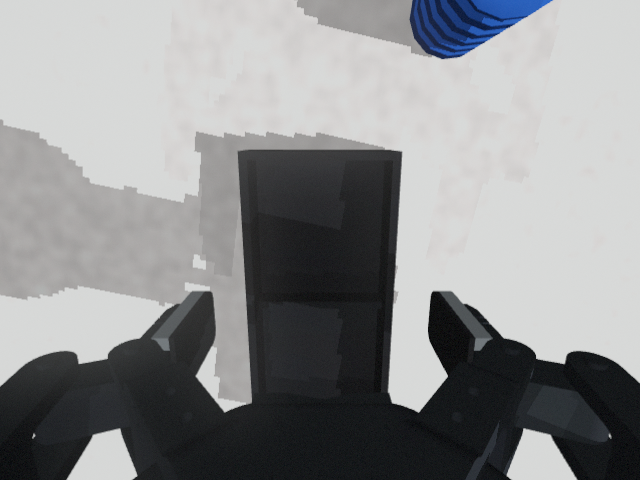

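View pics/s13.png

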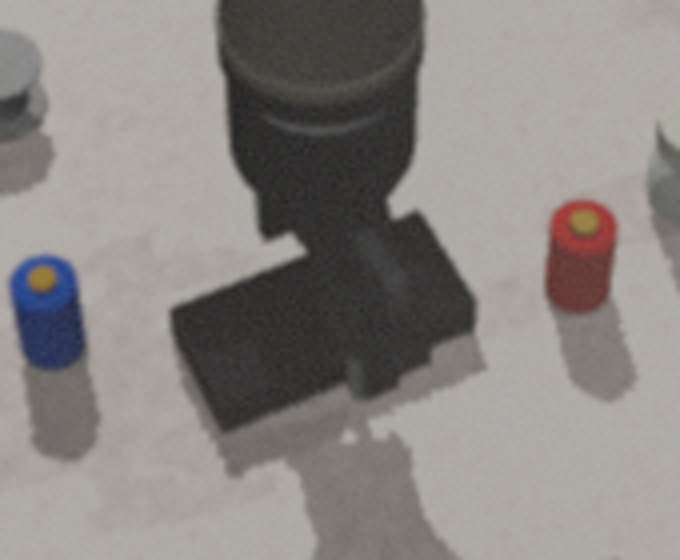

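The open jaws straddle the tray, centred on the divider at (322,297). I close on it.

send_rows --motion "0 0 0 0 0 0 0.2; 0 0 0 0 0 0 0.3; 0 0 0 0 0 0 0.4; 0 0 0 0 0 0 0.5; 0 0 0 0 0 0 0.6; 0 0 0 0 0 0 0.7" --newtons 40

```text
t: 23.85
eef_pos: [0.5065, -0.1356, 0.0062]
tool_rot: [0.002, -0.081, 0.997, -0.0]
contact_force: [0.9, -0.3, -0.0]
gripper_width: 0.642
```

send_rows --motion "0 0 0.5 0 0 0 0.8; 0 0 1 0 0 0 0.9; 0 0 1.5 0 0 0 1; 0 0 2 0 0 0 1; 0 0 2 0 0 0 1; 0 0 1 0 0 0 1; 0 0 0 0 0 0 1"

```text
t: 24.43
eef_pos: [0.5051, -0.1357, 0.0921]
tool_rot: [0.001, -0.081, 0.997, -0.0]
contact_force: [1.4, -0.0, -1.4]
gripper_width: 0.643
```

```bash
python3 -c "
from h import *
go(.5225,-.3187,.08,181.5)
im=read_camera('wrist');cv2.imwrite('pics/w14.png',im[:,:,::-1])
im=read_camera('side');cv2.imwrite('pics/s14.png',cv2.resize(im[220:360,230:400,::-1],None,fx=4,fy=4,interpolation=2))"
```

```text
t 24.43 p [ 0.5051 -0.1357  0.0921] rv [-1.708e+02  1.000e-01 -1.800e+02] F [ 1.4 -0.  -1.4] w 0.643
d cm [  1.74 -18.3   -1.21] rot deg [-0.    0.08 -7.74]
```

View pics/w14.png

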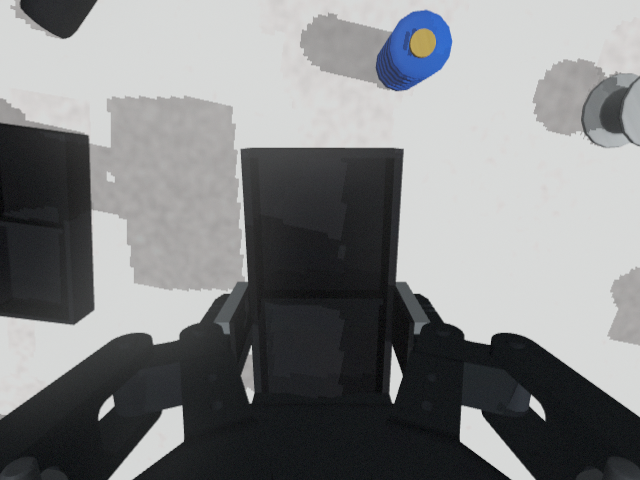

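View pics/s14.png

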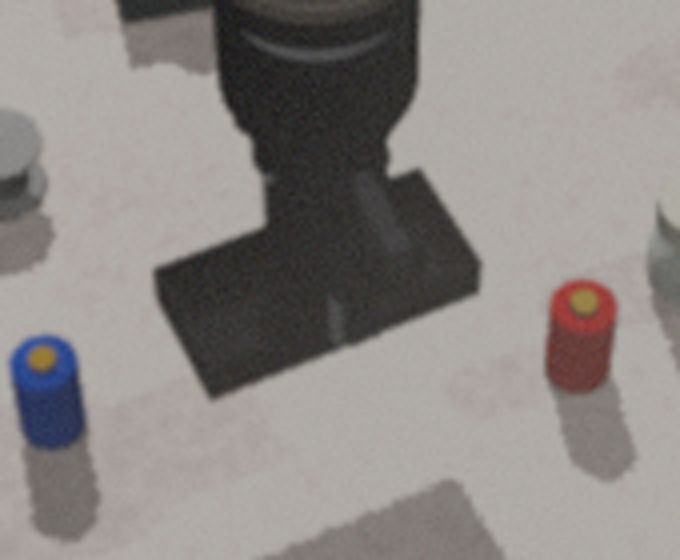

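The tray is held level, about 86 mm up. I carry it over the empty tray.

send_rows --motion "0.1 -1.2 0.2 0 0 -1 1; 0.3 -2.5 0.2 0 0 -1.5 1; 0.4 -3.2 0 0 0 -1.5 1; 0.4 -3.2 0 0 0 -1.5 1; 0.3 -3.2 0 0 0 -1.2 1; 0.2 -2.5 0 0 0 -1 1; 0.1 -1.5 0 0 0 0 1; 0 -0.5 0 0 0 0 1; 0 0 0 0 0 0 1; 0 0 0 0 0 0 1; 0 0 0 0 0 0 1"

```text
t: 25.45
eef_pos: [0.513, -0.3242, 0.0831]
tool_rot: [-0.01, -0.008, 1.0, 0.003]
contact_force: [-0.8, 0.6, -1.2]
gripper_width: 0.642
```

```bash
python3 -c "
from h import *
go(.5225,-.3187,.06,181.5)"
```

```text
t 25.45 p [ 0.513  -0.3242  0.0831] rv [-179.1   -1.1  179.7] F [-0.8  0.6 -1.2] w 0.642
d cm [ 0.95  0.55 -2.31] rot deg [-0.32 -1.12  0.58]
```

send_rows --motion "0.5 0.2 0 -0.3 -0.6 0.5 1; 0.3 0.2 0 0 -0.4 0 1; 0 0 -0.5 0 0 0 1; 0 0 0 0 0 0 1; 0 0 0 0 0 0 1"

```text
t: 25.87
eef_pos: [0.5232, -0.3133, 0.0772]
tool_rot: [-0.0, -0.017, 1.0, 0.002]
contact_force: [0.3, 0.8, -1.8]
gripper_width: 0.646
```

```bash
python3 -c "
from h import *
go(.5225,-.3187,.06,181.5)
im=read_camera('wrist');cv2.imwrite('pics/w15.png',im[:,:,::-1])"
```

```text
t 25.87 p [ 0.5232 -0.3133  0.0772] rv [-178.1   -0.   179.8] F [ 0.3  0.8 -1.8] w 0.646
d cm [-0.07 -0.54 -1.72] rot deg [-0.19 -0.03 -0.42]
```

View pics/w15.png

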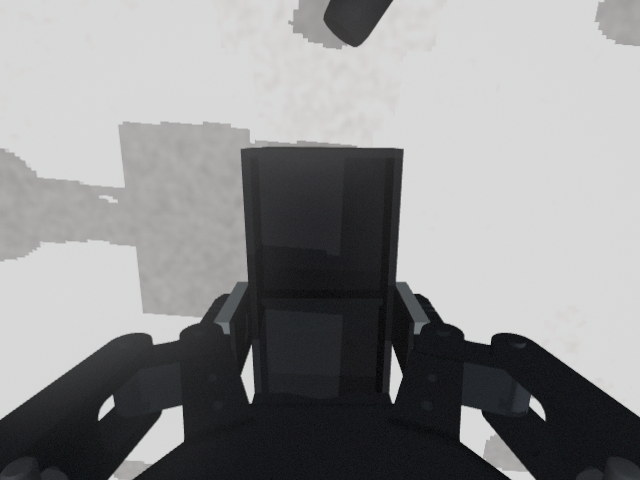

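send_rows --motion "0 -0.4 -0.5 -0.2 0 -0.4 1; 0 -0.2 -0.8 0 0 0 1; 0 0 -0.8 0 0 0 1; 0 0 -0.5 0 0 0 1; 0 0 0 0 0 0 1"

```text
t: 26.33
eef_pos: [0.523, -0.3201, 0.0484]
tool_rot: [-0.0, -0.013, 1.0, -0.0]
contact_force: [-0.7, -0.5, -0.4]
gripper_width: 0.645
```

```bash
python3 -c "
from h import *
go(.5225,-.3187,.030,181.5)"
```

```text
t 26.33 p [ 0.523  -0.3201  0.0484] rv [-178.5   -0.  -180. ] F [-0.7 -0.5 -0.4] w 0.645
d cm [-0.05  0.14 -1.84] rot deg [ 0.04 -0.04  0.03]
```

send_rows --motion "0 0.1 -0.7 0 0 0 1; 0 0 -0.6 0 0 0 1; 0 0 -0.3 0 0 0 1; 0 0 0 0 0 0 1"

```text
t: 26.67
eef_pos: [0.5223, -0.319, 0.0298]
tool_rot: [-0.001, -0.013, 1.0, -0.0]
contact_force: [-0.7, -0.6, -0.7]
gripper_width: 0.642
```

```bash
python3 -c "
from h import *
go(.5225,-.3187,.028,181.5)
im=read_camera('side');cv2.imwrite('pics/s16.png',cv2.resize(im[330:470,270:440,::-1],None,fx=4,fy=4,interpolation=2))"
```

```text
t 26.67 p [ 0.5223 -0.319   0.0298] rv [-1.786e+02 -1.000e-01 -1.800e+02] F [-0.7 -0.6 -0.7] w 0.642
d cm [ 0.02  0.03 -0.18] rot deg [ 0.01 -0.12  0.06]
```

View pics/s16.png

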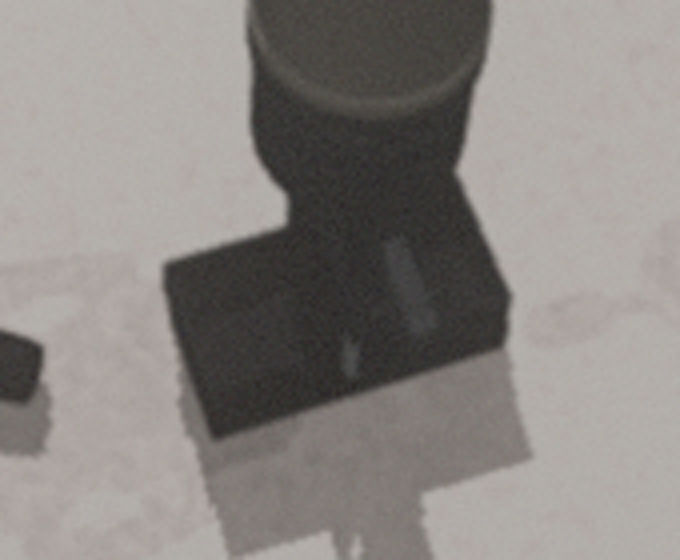

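The held tray lines up with the lower one, with no visible offset. I lower it to contact.

send_rows --motion "0 0 -0.2 0 0 0 1; 0 0 -0.2 0 0 0 1"

```text
t: 26.88
eef_pos: [0.5227, -0.3193, 0.0276]
tool_rot: [-0.001, -0.012, 1.0, 0.0]
contact_force: [-9.1, 6.9, 28.6]
gripper_width: 0.644
```

send_rows --motion "0 0 0 0 0 0 1; 0 0 0 0 0 0 0.3; 0 0 0 0 0 0 0.2; 0 0 0 0 0 0 0.1; 0 0 0 0 0 0 0; 0 0 0 0 0 0 0"

```text
t: 27.38
eef_pos: [0.524, -0.32, 0.0295]
tool_rot: [0.001, -0.012, 1.0, -0.001]
contact_force: [0.3, 0.5, -0.5]
gripper_width: 0.997
```

send_rows --motion "0 0 0.6 0 0 0 0; 0 0 1.5 0 0 0 0; 0 0 2.5 0 0 0 0; 0 0 3 0 0 0 0; 0 0 3 0 0 0 0; 0 0 3 0 0 0 0; -1 2 2 0 0 0 0; -2 3 1 0 0 0 0; -2 3 1 0 0 0 0; -1 2 0 0 0 0 0; 0 0 0 0 0 0 0; 0 0 0 0 0 0 0"

```text
t: 28.38
eef_pos: [0.4592, -0.2173, 0.2166]
tool_rot: [0.002, -0.011, 1.0, -0.001]
contact_force: [0.2, -0.8, 1.0]
gripper_width: 0.999
```

```bash
python3 -c "
from h import *
o=show();C=cam('wrist',o)
for n in ('wrist','side','top'):
  im=read_camera(n);cv2.imwrite('pics/%s17.png'%n,im[:,:,::-1])"
```

```text
t 28.38 p [ 0.4592 -0.2173  0.2166] rv [-178.7    0.2 -179.9] F [ 0.2 -0.8  1. ] w 0.999
```

View pics/side17.png

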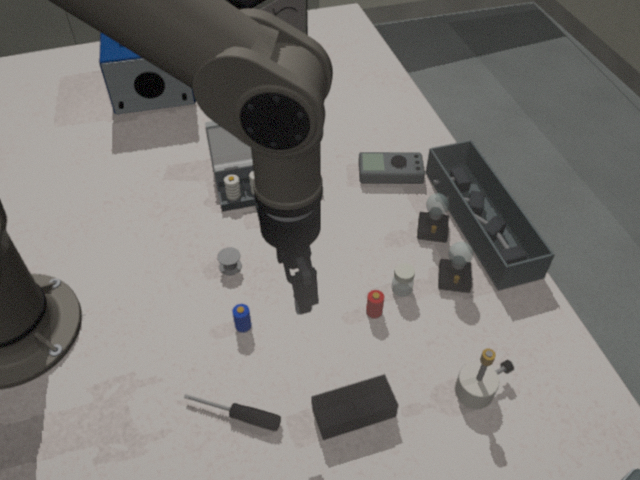

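View pics/wrist17.png

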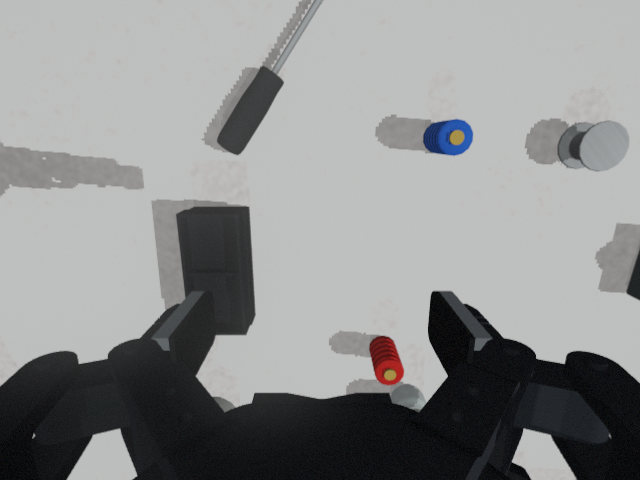

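View pics/top17.png

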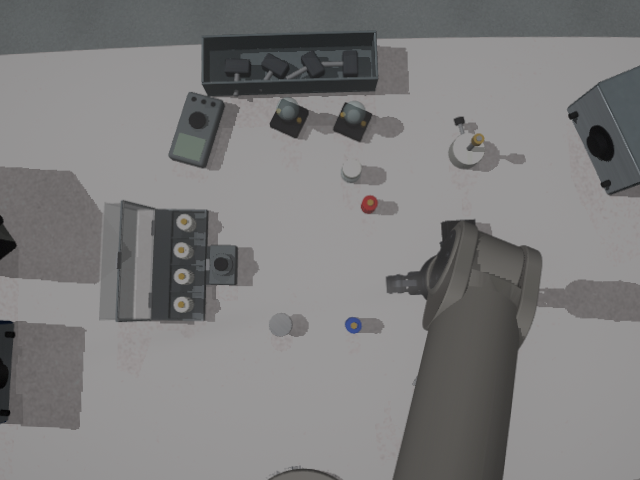

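The stack at (354,408) in the side view looks square. The case at (180,265) in the top view holds four insulators with the cover open. I check the numbers.

```bash
python3 - <<'E'
from h import *
exec(open('m3.py').read().split("o=get_obs")[0].split("import *")[1])
side=cam("side");top=cam("top")
isd=cv2.imread("pics/side17.png");it=cv2.imread("pics/top17.png")
me=dark(isd,(300,405,360,445),85);print(me.sum())
print("stack",fit([(side,me)],[box(-.061,.061,-.028,.028,0,.044)],[.522,-.319,.02]))
h=cv2.cvtColor(it,cv2.COLOR_BGR2HSV);m=((h[...,0]>10)&(h[...,0]<30)&(h[...,1]>70)&(h[...,2]>80)).astype(np.uint8)
m[:, :160]=0;m[:,210:]=0;m[:205]=0;m[320:]=0
n,l,st,ce=cv2.connectedComponentsWithStats(m)
P=np.array([[.435,.214],[.487,.2118],[.539,.2096],[.591,.2074]])
for i in range(1,n):
  if st[i,4]>4:
    w=unproj(top,ce[i],.055)[0][:2]; d=np.linalg.norm(P-w,axis=1); print(w.round(4),d.argmin(),d.min().round(4))
im=cv2.resize(it[195:335,95:255],None,fx=4,fy=4,interpolation=2);cv2.imwrite("pics/c17.png",im)
E
```

```text
3494
stack (array([ 0.52129685, -0.31877072,  0.00961998]), np.float64(0.0702032616137468))
[0.5925 0.2061] 3 0.002
[0.5386 0.2118] 2 0.0022
[0.4898 0.2112] 1 0.0029
[0.4366 0.2129] 0 0.0019
```

View pics/c17.png

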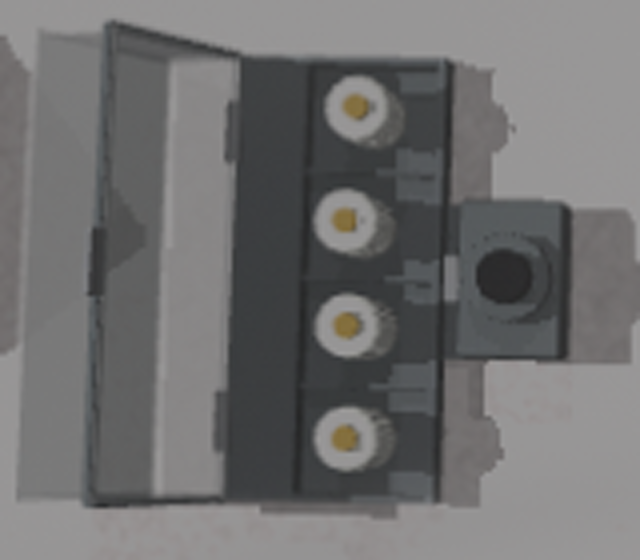

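The crop shows four upright insulators, within 3 mm of the pocket centres, and the open cover on the left. The stack fits a 44 mm high box on the empty tray's original spot. I hand in.

```bash
python3 -c "
from station import *
print(hand_in())"
```

```text
the job is handed in; nothing more can be done
None
```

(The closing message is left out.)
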